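# Gauge the specimen mounts and sort them by diameter

## Task

Check the caliper's zero by closing its empty jaws fully, then measure the resin specimen mounts one at a time in sample order along the mat, beginning at the end with the hanging eyelet: stand the mount on the granite plate between the jaws and slide the jaw shut gently until both jaws press on it, and hold it a moment to read the diameter. Put each measured mount, standing flat with its metal section up, in the tray for its diameter: 25 mm mounts in the narrow tray, 30 mm mounts in the wide one. When all are in their trays leave the caliper empty and fully shut, and do not disturb the bottle and the jar.

Things in the scene. Friction and masses are not known exactly. Their poses are not given: they have to be found in the camera images.
- caliper (a joint): Opening between the measuring faces of the caliper, in m: 0 = jaws shut, at most 0.1; with a part held between the jaws it is the part's size. The slider stays where it is left; it moves with 1 to 2 N of friction. It starts open by 12 to 85 mm.
- plate: Dark granite plate, 140 (x) by 320 mm (y), 22 mm thick, fixed to the bench, top at z = 0.022. Origin: centre of its underside. A digital caliper lies flat on it: its beam, 16 mm wide, top 10 mm above the plate's top, runs along plate y, centred at x = +0.035, held by clamps at y = -0.137 and +0.137 that stand 25 mm above the plate's top.
- fixed_jaw: The caliper's fixed jaw and beam; origin and axes are the plate's. The jaw is a steel bar 10 mm thick that reaches from the beam's near side (x = +0.027) to x = -0.023, 4 to 11 mm above the plate's top; its measuring face is at y = -0.075 and looks to +y.
- moving_face (a point): Point on the sliding jaw's measuring face, 37 mm in front of the beam (to plate -x), 7.5 mm above the plate's top; axes as the plate's. The sliding jaw is shaped as the fixed jaw; its face looks to plate -y, towards the fixed jaw's, and is the opening away from it. Jaw and slider are one piece.
- slider_grip (a point): Centre of the slider, a black display housing on the beam: 30 mm wide (plate x), 80 mm long (plate y), from 3 to 19 mm above the plate's top. The point is 11 mm above the plate's top and 45 mm behind the sliding jaw's face (to +y) and moves with it. Grip it from above across its 30 mm and slide along plate y: -y shuts, +y opens.
- gauge_spot (a point): A good place on the plate's top (z = 0.022) for a mount's underside when measuring: 22 mm from the fixed jaw's face (to +y), 37 mm in front of the beam (to -x). Axes as the plate's. Mounts slide easily on the plate when the jaw pushes them.
- mat: Grey silicone mat, 100 (x) by 300 mm (y), 2 mm thick, fixed; origin: centre of its underside. Four places at y = +0.0975 (first), +0.0325, -0.0325, -0.0975 (fourth), parted by fine lines; a tab with a steel eyelet sticks out at the first's end. A mount starts within 20 mm (x) and 8 mm (y) of its place's centre; third and fourth may be empty.
- narrow_tray: The narrower of two shallow pressed-steel trays, for 25 mm mounts, fixed: outside 220 mm (x) by 85 mm (y), walls 3 mm thick and 14 mm high with a 4 mm rim, floor 3 mm thick. Origin: centre of its underside. Starts empty, at the left or the right of the bench.
- wide_tray: The wider tray, for 30 mm mounts, fixed: outside 220 mm (x) by 115 mm (y), walls 3 mm thick and 14 mm high with a 4 mm rim, floor 3 mm thick. Origin: centre of its underside. Starts empty, on the other side of the bench.
- mount_1a: Black resin specimen mount, a cylinder 18 mm high with a small bright metal section in its upper face; diameter 25 or 30 mm, to be found with the caliper. Origin: centre of its underside; z out of the face with the section. Starts upright in the first place of the mat. At any start exactly one of mount_1a and mount_1b is there. 15 to 40 g.
- mount_1b: Black resin specimen mount, a cylinder 18 mm high with a small bright metal section in its upper face; diameter 25 or 30 mm, to be found with the caliper. Origin: centre of its underside; z out of the face with the section. Starts upright in the first place of the mat. At any start exactly one of mount_1a and mount_1b is there. 15 to 40 g.
- mount_2a: Black resin specimen mount, a cylinder 18 mm high with a small bright metal section in its upper face; diameter 25 or 30 mm, to be found with the caliper. Origin: centre of its underside; z out of the face with the section. Starts upright in the second place of the mat. At any start exactly one of mount_2a and mount_2b is there. 15 to 40 g.
- mount_2b: Black resin specimen mount, a cylinder 18 mm high with a small bright metal section in its upper face; diameter 25 or 30 mm, to be found with the caliper. Origin: centre of its underside; z out of the face with the section. Starts upright in the second place of the mat. At any start exactly one of mount_2a and mount_2b is there. 15 to 40 g.
- mount_3a: Black resin specimen mount, a cylinder 18 mm high with a small bright metal section in its upper face; diameter 25 or 30 mm, to be found with the caliper. Origin: centre of its underside; z out of the face with the section. Starts upright in the third place of the mat. At a start one of mount_3a and mount_3b is there, or neither. 15 to 40 g.
- mount_3b: Black resin specimen mount, a cylinder 18 mm high with a small bright metal section in its upper face; diameter 25 or 30 mm, to be found with the caliper. Origin: centre of its underside; z out of the face with the section. Starts upright in the third place of the mat. At a start one of mount_3a and mount_3b is there, or neither. 15 to 40 g.
- mount_4a: Black resin specimen mount, a cylinder 18 mm high with a small bright metal section in its upper face; diameter 25 or 30 mm, to be found with the caliper. Origin: centre of its underside; z out of the face with the section. Starts upright in the fourth place of the mat. At a start one of mount_4a and mount_4b is there, or neither. 15 to 40 g.
- mount_4b: Black resin specimen mount, a cylinder 18 mm high with a small bright metal section in its upper face; diameter 25 or 30 mm, to be found with the caliper. Origin: centre of its underside; z out of the face with the section. Starts upright in the fourth place of the mat. At a start one of mount_4a and mount_4b is there, or neither. 15 to 40 g.
- oil_bottle: Amber bottle, 58 mm across, 130 mm high, to the left or right of the plate; not part of the job. Origin: centre of its underside.
- reagent_jar: White jar with blue lid, 76 mm across, 110 mm high, to the left or right of the plate; not part of the job. Origin: centre of its underside.
Not all that is in view belongs to the job. What is shaped like the mount_2b but green or turquoise is not meant. Leave any yellow look-alike of the mount_1b alone.

How it is judged:
By the outcome, as a careful person would: the job done as asked, in the order asked, and still so for the second after the job is handed in, with the robot touching nothing.
Of mount_1a, mount_1b only 1 to 1 are there at a start; the rules pass over those that are not, and their reading is None.
Of mount_2a, mount_2b only 1 to 1 are there at a start; the rules pass over those that are not, and their reading is None.
Of mount_3a, mount_3b only 1 to 1 are there at a start; the rules pass over those that are not, and their reading is None.
Of mount_4a, mount_4b only 1 to 1 are there at a start; the rules pass over those that are not, and their reading is None.
Of mount_3a, mount_3b, mount_4a, mount_4b only 2 to 4 are there at a start; the rules pass over those that are not, and their reading is None.
At some moment in a run one of mount_1a, mount_1b, mount_2a, mount_2b, mount_3a, mount_3b, mount_4a, mount_4b may be knocked a few centimetres aside while the robot is not near it.
It also fails if it takes over 210 s, if anything falls off the work surface, if the arm or the gripper's body presses on something with over 40 N, if the wrist force passes 120 N, or if a joint passes its speed limit or range.

## Robot

A 6-joint arm with a two-finger parallel gripper is mounted at the origin on the work surface. World frame = base frame: x ahead of the robot, y to its left, z up, the work surface at z = 0. Lengths are in m, angles in rad, forces in N, time in s.
With the tool pointing down it reaches from about 0.3 to 0.775 m from the base axis. Payload 14.6 kg.
Tool frame: the origin (TCP) lies at the very end of the fingers, on their centre line; the grasp point (between the pads) lies 19 mm behind it; z points along the fingers, y is the line along which they close (so a half turn about z gives the same grasp; the last joint's range is limited). The gripper opens to 94 mm and grips with 3 to 60 N. Pads are 16 mm wide; open, the fingers measure 119 mm over their backs; the gripper's body (75 mm by 177 mm) begins 78 mm behind the grasp point.
Start: joints at [-0.067, 0.3, 1.521, -0, 1.321, -0.067], TCP at [0.55, -0, 0.205] pointing down, gripper open.
Joint ranges: [-3.03, 3.03], [-0.79, 2.21], [0.23, 2.52], [-1.04, 4.18], [0, 3.07], [-2.55, 2.55]. Speed limits (rad/s): [2.22, 2.22, 2.57, 3.14, 3.14, 3.14].

## Interface

Orientations are given as a unit quaternion [x, y, z, w].
In Python, from plant import arm gives the robot as it stands.
- The arm moves only by the shell command python3 -m pendant 'ROWS' [FORCE]. ROWS is JSON, a list that holds one entry, the list of rows, each a list of 7 numbers: the shift along the world's x, y, z normalised to -1 to 1, where 1 is 50 cm, then the turn, a rotation vector about the world's x, y, z normalised to -1 to 1, where 1 is 45 degrees, then the opening, from -1 (shut) to 1 (fully open). A call has 1 to 8 rows; each row shifts and turns the commanded pose from where the row before left it; what a row does not reach is not made up. A row lasts 1/8 s, in which the tool goes at most 62.5 mm and 10.7 degrees, less where a joint would pass 70% of its speed; a pose out of reach is approached as far as the arm can. A call with a number of a shift or a turn outside -1 to 1 is refused whole. A call with a gripper value outside its range is refused whole. The fingers move at their own pace and stop on an object; FORCE is the grip in N (left out, the last holds). Time passes only in rows, so rows that do not move let the fingers close. It gives the time, the measured TCP pose, the force, the opening and the grip force at its end, in the units of the state.
- arm.state(): the state, without advancing time (a new reading comes with each control period).
- arm.get_image(name): name is "scene" or "side" or "wrist"; returns the picture (420x560x3 uint8, red, green, blue); there is no depth.
- arm.get_calibration(name): a dict with "camera_matrix" (3x3 intrinsics, pixels), "T" (4x4, takes a point from camera to world coordinates). Camera axes: x right, y up, looking along -z (the intrinsics and any distortion apply to the point x, -y, -z); pixel columns grow to the right and rows downward; lengths in m; the calibration is good to about 2 mm. A picture is of the moment at which its call begins: read the wrist's pose just before it. get_calibration takes no time and is no camera call; for the wrist camera it gives the pose at the moment of the call.
- arm.close_job(): hands the job in; it is judged then, once.
Trained networks look in the newest picture that a camera, given by its name, has taken for a name from the list of things; names that differ only in an ending like _2 or _b are one class to them, and where a whole thing is asked for, a point or a joint stands for the part that bears it (a point fixed in the world has none). Each returns a list of dicts, best first, with "conf" (0 to 1); they miss things now and then, are a little off and sometimes report something else, mostly with a low value. They report only what shows in the picture. A call takes as long as a camera call. They do not tell look-alikes from the thing itself.
- arm.spot_in(camera, label): "extent" ([left, top, right, bottom] in pixels, round what is visible of it).
- arm.tip_of(camera, label): "position" ([column, row] in pixels: a listed point, or the origin of a listed thing).
The state is a dict: "time": time; "q": joint angles; "joint_vel": joint speeds; "effort": joint torques, N m; "tcp_pos": TCP position; "ee_rot": TCP orientation; "wrist_force": force on the tool from outside, world axes, zero at the start; "wrist_torque": the same for the moment, N m; "opening": finger opening in m; "gripper_force": force on a finger pad.
Only numpy, scipy, OpenCV 4.12 (cv2) and the standard library are available. Lean on these libraries where they do the work, as an engineer would, in place of code of your own. Each camera call takes 0.05 s, during which the arm holds its last target. There are 200 camera calls.

## Working session

There is one attempt and no reset: what is moved stays moved. The work goes in short steps, Python scripts to look and compute and a shell command to move; the robot and the scene stay as the last step left them, time stands still between calls to the robot, and variables do not carry over. Pictures are saved under pics/ and viewed, at most 14 in all, crops included, and the job is handed in when it is done.

```bash
ls; mkdir -p pics; cat > h.py <<'E'
import numpy as np, cv2
from plant import arm
def save(cam,name):
    im=arm.get_image(cam); cv2.imwrite(f'pics/{name}.png',cv2.cvtColor(im,cv2.COLOR_RGB2BGR)); return im
def ray(cam,px,z,cal=None):
    c=cal or arm.get_calibration(cam); K=np.array(c["camera_matrix"]);T=np.array(c["T"])
    d=np.linalg.inv(K)@np.array([px[0],px[1],1.]); d=T[:3,:3]@np.array([d[0],-d[1],-d[2]])
    o=T[:3,3]; return o+d*(z-o[2])/d[2]
def proj(cam,p,cal=None):
    c=cal or arm.get_calibration(cam); K=np.array(c["camera_matrix"]);T=np.array(c["T"])
    q=T[:3,:3].T@(np.array(p)-T[:3,3]); u=K@np.array([q[0],-q[1],-q[2]]); return u[:2]/u[2]
E
python3 - <<'E'
from h import *
np.set_printoptions(precision=4,suppress=True)
for c in ("scene","side","wrist"):
    save(c,c+"0"); k=arm.get_calibration(c); print(c,k)
s=arm.state(); print(s)
for l,z in (("plate",0),("slider_grip",.033),("moving_face",.0295),("gauge_spot",.022),("mat",0),("narrow_tray",0),("wide_tray",0),("mount_1a",.002),("oil_bottle",0),("reagent_jar",0)):
    for c in ("scene","side"):
        for r in arm.tip_of(c,l)[:8]: print(l,c,round(r["conf"],2),np.round(r["position"],1),ray(c,r["position"],z)[:2])
E
```

```text
pics
scene {'camera_matrix': array([[381.6051,   0.    , 274.1434],
       [  0.    , 381.6051, 209.5534],
       [  0.    ,   0.    ,   1.    ]]), 'T': array([[-0.0701, -0.7539,  0.6532,  1.084 ],
       [ 0.9975, -0.0562,  0.0422,  0.055 ],
       [ 0.0049,  0.6545,  0.756 ,  0.7398],
       [ 0.    ,  0.    ,  0.    ,  1.    ]])}
side {'camera_matrix': array([[393.2995,   0.    , 278.4973],
       [  0.    , 393.2995, 211.1294],
       [  0.    ,   0.    ,   1.    ]]), 'T': array([[-0.8988,  0.2952, -0.3242,  0.2508],
       [-0.4384, -0.6006,  0.6687,  0.5078],
       [ 0.0027,  0.7431,  0.6692,  0.5775],
       [ 0.    ,  0.    ,  0.    ,  1.    ]])}
wrist {'camera_matrix': array([[310.5959,   0.    , 286.0454],
       [  0.    , 310.5959, 207.8641],
       [  0.    ,   0.    ,   1.    ]]), 'T': array([[ 1.    , -0.0007,  0.0026,  0.5505],
       [-0.    ,  0.9605,  0.2783,  0.0822],
       [-0.0027, -0.2783,  0.9605,  0.3841],
       [ 0.    ,  0.    ,  0.    ,  1.    ]])}
{'time': 0.15, 'q': array([-0.0666,  0.3004,  1.5214, -0.    ,  1.3207, -0.0666]), 'joint_vel': array([ 0.
[... 832 characters left out ...]
81 [222.2 267.5] [ 0.6403 -0.087 ]
gauge_spot side 0.8 [239.2 185.1] [ 0.639  -0.0874]
mat scene 0.93 [270.3 206.9] [0.4365 0.0033]
mat side 0.63 [308.4 247.2] [0.43  0.001]
narrow_tray scene 0.66 [387.7 209.3] [0.4222 0.3049]
narrow_tray side 0.97 [230.8 376.8] [0.4323 0.2947]
wide_tray scene 0.82 [153.7 196.7] [ 0.4237 -0.306 ]
wide_tray scene 0.52 [259.4 202.3] [ 0.4227 -0.0263]
wide_tray side 0.64 [356.7 165.7] [ 0.4287 -0.3099]
oil_bottle scene 0.59 [398.1 292.5] [0.6615 0.2977]
oil_bottle side 0.67 [110.4 321.9] [0.6613 0.3029]
reagent_jar scene 0.69 [123.  267.4] [ 0.6428 -0.315 ]
reagent_jar side 0.79 [279.6 142.2] [ 0.6509 -0.3228]
reagent_jar side 0.41 [309.7 258. ] [0.4168 0.0261]
```

View pics/scene0.png

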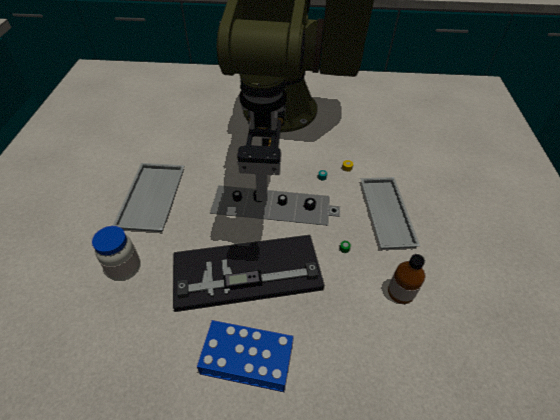

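View pics/side0.png

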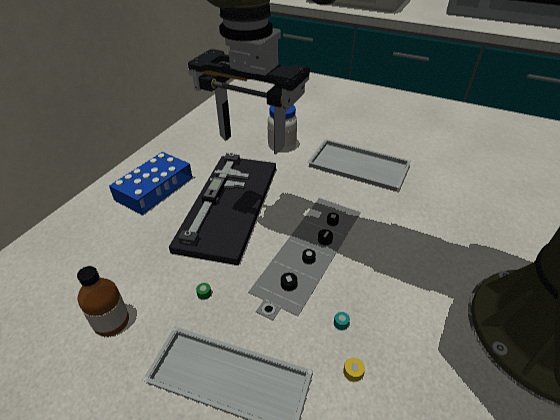

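View pics/wrist0.png

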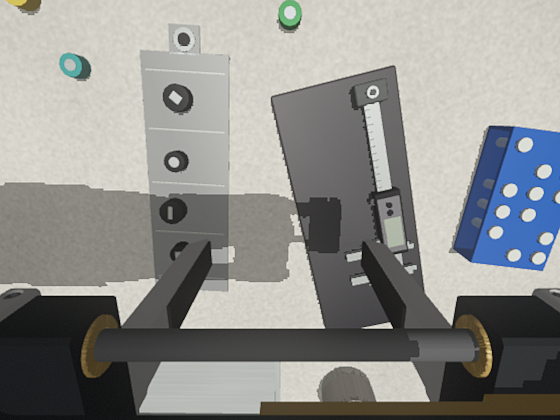

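The pictures show four mounts on the mat with the eyelet at the +y end (scene 335,211). The narrow tray is on the left (scene 388,213) and the wide tray on the right (scene 152,197). The plate is turned about 12° (wrist corners 272,97 / 395,66), and the caliper jaws are slightly open.

```bash
cat > fit.py <<'E'
from h import *
np.set_printoptions(precision=4,suppress=True)
im=cv2.imread('pics/wrist0.png')
c=dict(camera_matrix=np.array([[310.5959,0,286.0454],[0,310.5959,207.8641],[0,0,1]]),T=np.array([[1,-.0007,.0026,.5505],[0,.9605,.2783,.0822],[-.0027,-.2783,.9605,.3841],[0,0,0,1]]))
P=[ray('wrist',p,.022,c)[:2] for p in ((272,97),(395,66),(327,332))]
print('plate corners',P)
d=P[0]-P[2]; print('yaw long',np.degrees(np.arctan2(-d[0],d[1])),np.linalg.norm(d)); d=P[1]-P[0]; print('yaw short',np.degrees(np.arctan2(d[1],d[0])),np.linalg.norm(d))
for p in ((178,97),(176,162),(173,210),(178,250)): print('mount',ray('wrist',p,.02,c)[:2])
for p in ((141,52),(229,56),(229,291)): print('mat',ray('wrist',p,.002,c)[:2])
for cam,px in (('scene',[(310,204),(283,200),(237,196)]),('side',[(289,281),(309,256),(325,236),(333,218)])):
    for p in px: print(cam,ray(cam,p,.02)[:2])
for l in ('mount_1a','fixed_jaw'):
  for cam in ('scene','side','wrist'):
    for r in arm.spot_in(cam,l)[:8]: print(l,cam,round(r['conf'],2),np.round(r['extent']))
E
python3 fit.py
```

```text
plate corners [array([0.5341, 0.1043]), array([0.6662, 0.1356]), array([ 0.6057, -0.2   ])]
yaw long 13.247773782388823 0.3125854097958968
yaw short 13.327670989357724 0.13579966630734647
mount [0.4299 0.1044]
mount [0.4206 0.0325]
mount [ 0.4111 -0.0261]
mount [ 0.4121 -0.0792]
mat [0.3871 0.153 ]
mat [0.4854 0.1489]
mat [ 0.4702 -0.1488]
scene [0.4368 0.104 ]
scene [0.4282 0.0352]
scene [ 0.4232 -0.0836]
side [0.4232 0.1086]
side [0.4141 0.0388]
side [ 0.406  -0.0237]
side [ 0.4098 -0.0801]
mount_1a scene 0.17 [221. 264. 264. 290.]
fixed_jaw scene 0.85 [191. 265. 309. 300.]
fixed_jaw wrist 0.67 [350. 102. 416. 279.]
fixed_jaw wrist 0.17 [321. 364. 376. 402.]
```

```bash
python3 -m pendant '[[[0.074,-0.06,0,0,0,0.0985,1],[0.074,-0.06,0,0,0,0.0985,1],[0.074,-0.06,0,0,0,0.0985,1],[0,0,0,0,0,0,1]]]'
python3 - <<'E'
from h import *
np.set_printoptions(precision=4,suppress=True)
for c in ("wrist","scene","side"):
    save(c,c+"1"); 
print(repr(arm.get_calibration("wrist")))
for l,z in (("slider_grip",.033),("moving_face",.0295),("gauge_spot",.022),("plate",0),("fixed_jaw",0)):
    for c in ("wrist",):
        for r in arm.tip_of(c,l)[:3]: print(l,c,round(r["conf"],2),np.round(r["position"],1),ray(c,r["position"],z)[:2])
E
```

```text
time: 1.95
tcp_pos: [0.6619, -0.0919, 0.2037]
ee_rot: [0.621, 0.784, -0.0, -0.001]
wrist_force: [-0.9, -0.3, -0.5]
opening: 0.0941
gripper_force: 0.0
{'camera_matrix': array([[310.5959,   0.    , 286.0454],
       [  0.    , 310.5959, 207.8641],
       [  0.    ,   0.    ,   1.    ]]), 'T': array([[ 0.9733, -0.2212, -0.0616,  0.6426],
       [ 0.2296,  0.9348,  0.2708, -0.0094],
       [-0.0023, -0.2777,  0.9607,  0.3845],
       [ 0.    ,  0.    ,  0.    ,  1.    ]])}
slider_grip wrist 0.96 [309.2 140.7] [ 0.6723 -0.027 ]
moving_face wrist 0.82 [267.2 178. ] [ 0.636  -0.0794]
moving_face wrist 0.3 [94.1 32.2] [0.4309 0.0275]
gauge_spot wrist 0.96 [270.6 181.2] [ 0.6407 -0.0838]
gauge_spot wrist 0.32 [ 84.1 296.5] [ 0.4334 -0.2929]
gauge_spot wrist 0.17 [234.9 326.6] [ 0.637  -0.2925]
plate wrist 0.94 [276.4 133.1] [ 0.6347 -0.0292]
```

View pics/wrist1.png

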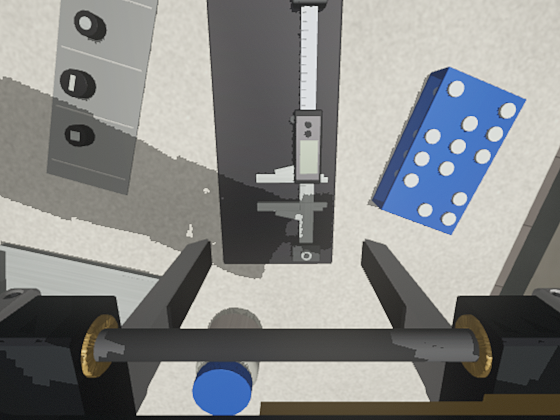

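```bash
python3 - <<'E'
from h import *
np.set_printoptions(precision=4,suppress=True)
im=cv2.imread('pics/wrist1.png'); g=cv2.cvtColor(im,cv2.COLOR_BGR2GRAY).astype(int)
def e(row,a,b):
    d=np.diff(cv2.GaussianBlur(g.astype(np.float32),(3,3),0)[row,a:b]); return a+.5+np.argmax(np.abs(d))
L=[ray('wrist',(e(r,190,240),r),.022)[:2] for r in (10,30,50,70,150)]
R=[ray('wrist',(e(r,325,360),r),.022)[:2] for r in (10,40,70,100,130,160,190,220,250)]
print([e(r,190,240) for r in (10,30,50,70,150)],[e(r,325,360) for r in (10,40,70,100,130,160,190,220,250)])
for Q in (L,R):
    Q=np.array(Q); m=Q.mean(0); v=np.linalg.svd(Q-m)[2][0]; print(m,np.degrees(np.arctan(-v[0]/v[1])))
y=np.radians(13.3);u=np.array([np.cos(y),np.sin(y)]);w=np.array([-u[1],u[0]])
print('u: L',np.array(L)@u,'R',np.array(R)@u)
for p in ((222,263),(333,263)): q=ray('wrist',p,.022)[:2]; print('corner',q,q@u,q@w)
for n,p,z in (('fixed face inner',(258,201),.033),('fixed tip',(257,207),.033),('moving tip',(256,178),.033),('moving lower',(257,182),.033),('slider TL',(296,111),.041),('slider BR',(320,181),.041)):
  q=ray('wrist',p,z)[:2]; print(n,q@u,q@w)
crop=cv2.resize(im[90:280,230:350],None,fx=4,fy=3.1,interpolation=cv2.INTER_CUBIC); cv2.imwrite('pics/c1.png',crop)
E
```

```text
[np.float64(206.5), np.float64(207.5), np.float64(209.5), np.float64(210.5), np.float64(215.5)] [np.float64(342.5), np.float64(340.5), np.float64(339.5), np.float64(338.5), np.float64(337.5), np.float64(335.5), np.float64(334.5), np.float64(333.5), np.float64(332.5)]
[0.5498 0.0258] 13.4508249563721
[ 0.7028 -0.0146] 13.529200083313926
u: L [0.5408 0.5406 0.5413 0.5411 0.5411] R [0.6806 0.6799 0.6802 0.6806 0.681  0.6802 0.6806 0.6811 0.6815]
corner [ 0.6032 -0.2025] 0.5404764580170007 -0.3358601078196792
corner [ 0.7418 -0.1696] 0.6829094464237537 -0.3357069548034394
fixed face inner 0.589766860574621 -0.25057849216306527
fixed tip 0.5884061218458423 -0.25790016535718535
moving tip 0.5881458826805068 -0.22325561409700057
moving lower 0.589174702015831 -0.22792472793580235
slider TL 0.6331634457945978 -0.14993370366750328
slider BR 0.6608624399837713 -0.22512112577684698
```

View pics/c1.png

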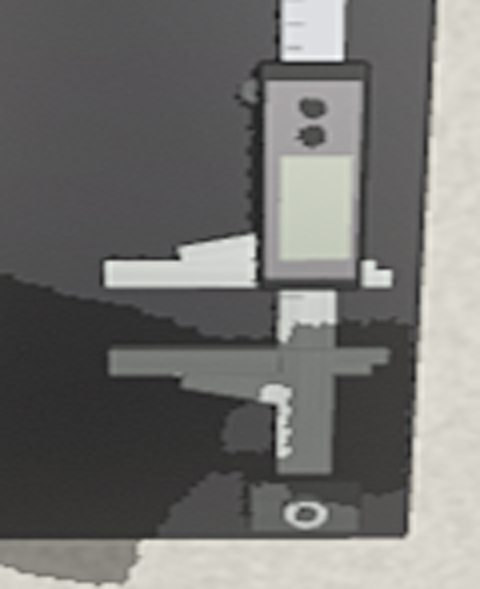

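```bash
python3 -m pendant '[[[0.018,0.12,0,0,0,0.004,0.06],[0,0,-0.1,0,0,0,0.06],[0,0,-0.1,0,0,0,0.06],[0,0,-0.1,0,0,0,0.06],[0,0,-0.03,0,0,0,0.06],[0,0,0,0,0,0,0.06]]]' 15
python3 - <<'E'
from h import *
np.set_printoptions(precision=4,suppress=True)
save("scene","s2"); im=save("wrist","w2");s=arm.state(); print(s['tcp_pos'])
for l,z in (("slider_grip",.033),):
    for c in ("wrist","scene","side"):
        arm.get_image(c)
        for r in arm.tip_of(c,l)[:2]: print(l,c,round(r["conf"],2),np.round(r["position"],1),ray(c,r["position"],z)[:2])
E
```

```text
time: 3.1
tcp_pos: [0.6702, -0.0299, 0.041]
ee_rot: [0.619, 0.785, 0.0, 0.0]
wrist_force: [-0.1, 0.6, 0.7]
opening: 0.0502
gripper_force: 0.0
[ 0.6711 -0.0301  0.0429]
slider_grip wrist 0.92 [286.5 250.8] [ 0.6722 -0.0319]
slider_grip scene 0.52 [248.2 273.9] [ 0.6589 -0.0269]
slider_grip side 0.77 [209.2 189.9] [ 0.6819 -0.0318]
```

View pics/w2.png

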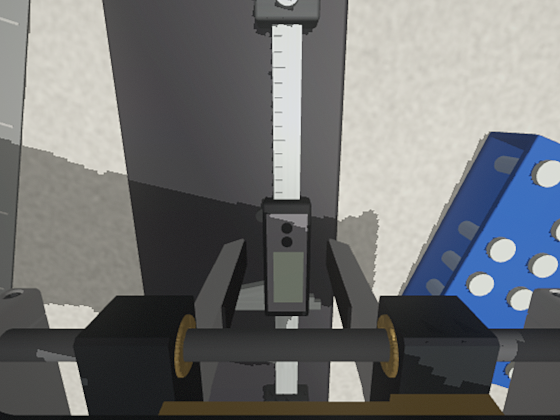

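The slider sits centred between the fingers (wrist 287,257), so I'll go down and grip it.

```bash
python3 -m pendant '[[[0,0,-0.03,0,0,0,0.06],[0,0,0,0,0,0,-1],[0,0,0,0,0,0,-1],[0,0,0,0,0,0,-1],[0,0,0,0,0,0,-1]]]' 15
python3 -m pendant '[[[0.0023,-0.0097,0,0,0,0,-1],[0.0023,-0.0097,0,0,0,0,-1],[0.0023,-0.0097,0,0,0,0,-1],[0,0,0,0,0,0,-1]]]'
```

```text
time: 4.12
tcp_pos: [0.6709, -0.0298, 0.0254]
ee_rot: [0.619, 0.785, 0.001, 0.001]
wrist_force: [9.8, 2.3, -7.2]
opening: 0.03
gripper_force: 15.0
time: 4.62
tcp_pos: [0.6744, -0.0445, 0.0254]
ee_rot: [0.619, 0.785, 0.001, 0.001]
wrist_force: [9.2, 0.9, -7.0]
opening: 0.0297
gripper_force: 15.0
```

```bash
python3 -m pendant '[[[0.003,-0.006,0,0,0,0,-1],[0.0014,-0.006,0,0,0,0,-1],[0,0,0,0,0,0,-1]]]'
for i in 1 ; do python3 -m pendant '[[[0.001,-0.004,0,0,0,0,-1],[0,0,0,0,0,0,-1]]]'; python3 -m pendant '[[[0.001,-0.004,0,0,0,0,-1],[0,0,0,0,0,0,-1]]]'; done
```

```text
time: 5.0
tcp_pos: [0.676, -0.0508, 0.0254]
ee_rot: [0.619, 0.785, 0.0, 0.0]
wrist_force: [5.9, 2.2, -6.6]
opening: 0.03
gripper_force: 15.0
time: 5.25
tcp_pos: [0.6764, -0.0527, 0.0254]
ee_rot: [0.619, 0.785, 0.0, 0.0]
wrist_force: [4.6, 1.1, -6.4]
opening: 0.0297
gripper_force: 15.0
time: 5.5
tcp_pos: [0.6765, -0.053, 0.0253]
ee_rot: [0.619, 0.785, 0.001, -0.001]
wrist_force: [0.6, 10.3, -3.4]
opening: 0.0296
gripper_force: 15.0
```

```bash
python3 -m pendant '[[[0,0,0,0,0,0,-1],[0,0,0,0,0,0,-1],[0,0,0,0,0,0,-1],[0,0,0,0,0,0,-1]]]'
python3 -m pendant '[[[-0.0048,0.0205,0,0,0,0,-1],[-0.0048,0.0205,0,0,0,0,-1],[-0.0048,0.0205,0,0,0,0,-1],[-0.0048,0.0205,0,0,0,0,-1],[-0.0048,0.0205,0,0,0,0,-1],[0,0,0,0,0,0,-1]]]'
python3 -m pendant '[[[0,0,0,0,0,0,0.06],[0,0,0,0,0,0,0.06],[0,0,0.1,0,0,0,0.06],[0,0,0.1,0,0,0,0.06],[0,0,0.04,0,0,0,0.06]]]'
python3 -m pendant '[[[-0.094,0.042,0,0,0,0,0.06],[-0.094,0.042,0,0,0,0,0.06],[-0.094,0.042,0,0,0,0,0.06],[-0.094,0.042,0,0,0,0,0.06],[-0.094,0.042,0,0,0,0,0.06],[0,0,0,0,0,0,0.06]]]'
python3 - <<'E'
from h import *
np.set_printoptions(precision=4,suppress=True)
save("wrist","w3");print(repr(arm.get_calibration('wrist')['T']))
for l,z in (("mount_1a",.002),):
        for r in arm.tip_of('wrist',l)[:6]: print(l,round(r["conf"],2),np.round(r["position"],1),ray('wrist',r["position"],z)[:2])
        for r in arm.spot_in('wrist',l)[:6]: print(l,round(r["conf"],2),np.round(r["extent"],1))
E
```

```text
time: 6.0
tcp_pos: [0.6765, -0.053, 0.0254]
ee_rot: [0.619, 0.785, 0.001, -0.001]
wrist_force: [0.5, 10.8, -2.3]
opening: 0.0303
gripper_force: 15.0
time: 6.75
tcp_pos: [0.6644, -0.0024, 0.0254]
ee_rot: [0.619, 0.785, 0.0, -0.0]
wrist_force: [3.2, 1.8, -6.8]
opening: 0.0298
gripper_force: 15.0
time: 7.38
tcp_pos: [0.6655, -0.0037, 0.1493]
ee_rot: [0.619, 0.785, 0.001, 0.002]
wrist_force: [-0.5, -0.2, -0.3]
opening: 0.0497
gripper_force: 0.0
time: 8.12
tcp_pos: [0.4278, 0.1024, 0.1461]
ee_rot: [0.619, 0.786, 0.0, 0.0]
wrist_force: [1.2, 0.6, -0.0]
opening: 0.0499
gripper_force: 0.0
array([[ 0.9722, -0.225 , -0.0645,  0.4107],
       [ 0.234 ,  0.9338,  0.2706,  0.1819],
       [-0.0007, -0.2782,  0.9605,  0.3253],
       [ 0.    ,  0.    ,  0.    ,  1.    ]])
```

View pics/w3.png

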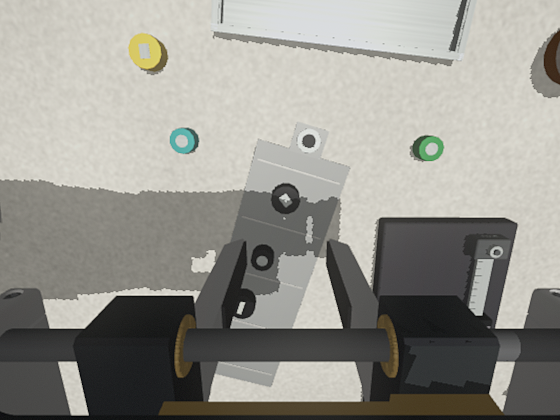

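```bash
cat >> h.py <<'E'
def mounts(im,cal,thr=48,zb=.002):
    g=im.max(axis=2); m=(g<thr).astype(np.uint8)
    n,l,st,ce=cv2.connectedComponentsWithStats(m); out=[]
    for i in range(1,n):
        x,y,w,h,a=st[i]
        if 12<w<60 and 12<h<60 and a>.5*w*h:
            p=ray('wrist',(x+w/2-.5,y+h/2-.5),zb+.009,cal)
            out.append((np.round(p[:2],4),(x+w//2,y+h//2),(w,h)))
    return out
E
python3 - <<'E'
from h import *
cal=arm.get_calibration('wrist'); im=cv2.imread('pics/w3.png'); 
print(arm.state()['tcp_pos'],proj('wrist',[.4278,.1024,.02]))
print(im.max(axis=2)[199,265:310],im.max(axis=2)[180:222,275])
for t in (35,48): 
  for o in mounts(im,cal,t): print(t,o)
for p in ((286,199),(263,259),(241,306)): print(ray('wrist',p,.02)[:2])
E
```

```text
[0.43054085 0.10137975 0.14592778] [283.39090931 200.47939363]
[105 104 105 106 108  95  56  44  49  49  50  48  46  47  96 119 143 168
 166 159 184 209 213 221 199 104  45  51  51  45  44  45  50  54  59  87
 105 103 103 101  98  90 148 185 179] [183 183 182 182 186 193 144  59  37  37  52  65  72  72  71  55  46  48
  48  50  46  48  46  46  45  46  41  39  38  47  81 102 104 102 101 103
 103 102 102 102 102 102]
48 (array([0.4203, 0.0313]), (np.int32(262), np.int32(258)), (np.int32(23), np.int32(26)))
[0.43001479 0.10452513]
[0.42148024 0.03410155]
[ 0.4097005  -0.02817762]
```

```bash
sed -i 's/thr=48/thr=75/' h.py; python3 -m pendant '[[[0,0.005,-0.1,0,0,0,0.06],[0,0,-0.1,0,0,0,0.06],[0,0,-0.05,0,0,0,0.06],[0,0,0,0,0,0,0.06],[0,0,0,0,0,0,0.06]]]'
python3 - <<'E'
from h import *
im=save('wrist','w4'); cal=arm.get_calibration('wrist'); print(arm.state()['tcp_pos'])
for o in mounts(im,cal): print(o)
E
```

```text
time: 8.9
tcp_pos: [0.4307, 0.104, 0.0213]
ee_rot: [0.619, 0.785, 0.0, 0.0]
wrist_force: [0.7, -1.0, -0.1]
opening: 0.0495
gripper_force: 0.0
[0.4306862  0.10410395 0.02155398]
(array([0.4271, 0.104 ]), (np.int32(280), np.int32(247)), (np.int32(47), np.int32(52)))
(array([ 0.4109, -0.0199]), (np.int32(223), np.int32(388)), (np.int32(30), np.int32(31)))
```

```bash
python3 -m pendant '[[[-0.004,0,-0.03,0,0,0,0.06],[0,0,0,0,0,0,-1],[0,0,0,0,0,0,-1],[0,0,0,0,0,0,-1],[0,0,0,0,0,0,-1]]]' 10
python3 -m pendant '[[[0,0,0.1,0,0,0,-1],[0,0,0.06,0,0,0,-1],[0,0,0,0,0,0,-1]]]'
```

```text
time: 9.57
tcp_pos: [0.4282, 0.1043, 0.0063]
ee_rot: [0.619, 0.785, 0.001, 0.001]
wrist_force: [-1.7, -1.6, 7.7]
opening: 0.0296
gripper_force: 10.0
time: 9.95
tcp_pos: [0.4288, 0.1044, 0.0874]
ee_rot: [0.619, 0.785, 0.002, 0.001]
wrist_force: [-0.4, 0.5, -1.4]
opening: 0.0297
gripper_force: 10.0
```

```bash
python3 -m pendant '[[[0.0838,-0.0756,0,0,0,0,-1],[0.0838,-0.0756,0,0,0,0,-1],[0.0838,-0.0756,0,0,0,0,-1],[0.0838,-0.0756,0,0,0,0,-1],[0.0838,-0.0756,0,0,0,0,-1],[0,0,0,0,0,0,-1],[0,0,-0.05,0,0,0,-1],[0,0,0,0,0,0,-1]]]'
python3 - <<'E'
from h import *
im=save('wrist','w5'); cal=arm.get_calibration('wrist'); print(arm.state()['tcp_pos'])
E
```

```text
time: 10.95
tcp_pos: [0.6354, -0.084, 0.0578]
ee_rot: [0.619, 0.785, -0.001, -0.002]
wrist_force: [0.4, 0.2, 0.5]
opening: 0.03
gripper_force: 10.0
[ 0.63619808 -0.0841266   0.05942409]
```

View pics/w5.png

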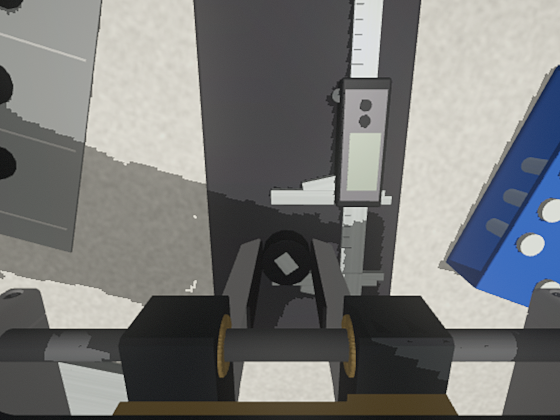

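The mount is held above the plate between the jaws (287,258), clear of the beam and both jaws. I'll set it down, then go to the slider.

```bash
python3 -m pendant '[[[0.003,0,-0.05,0,0,0,-1],[0,0,-0.012,0,0,0,-1],[0,0,0,0,0,0,-1],[0,0,0,0,0,0,-1]]]'
python3 -m pendant '[[[0,0,0,0,0,0,-0.1],[0,0,0,0,0,0,-0.1],[0,0,0.04,0,0,0,-0.1],[0,0,0.08,0,0,0,0.06],[0.026,0.082,0,0,0,0,0.06],[0.026,0.082,0,0,0,0,0.06],[0,0,0,0,0,0,0.06]]]'
python3 - <<'E'
from h import *
np.set_printoptions(precision=4,suppress=True)
save('wrist','w6'); print(arm.state()['tcp_pos'])
for r in arm.tip_of('wrist','slider_grip')[:2]: print(round(r["conf"],2),ray('wrist',r["position"],.033)[:2])
E
```

```text
time: 11.5
tcp_pos: [0.6391, -0.0848, 0.0306]
ee_rot: [0.619, 0.785, 0.0, 0.001]
wrist_force: [1.0, -0.1, -0.8]
opening: 0.0295
gripper_force: 10.0
time: 12.38
tcp_pos: [0.6653, -0.0002, 0.0909]
ee_rot: [0.618, 0.786, 0.001, 0.001]
wrist_force: [-0.2, -0.0, 0.3]
opening: 0.0496
gripper_force: 0.0
[ 0.6649 -0.0019  0.0907]
0.63 [ 0.6644 -0.0064]
```

View pics/w6.png

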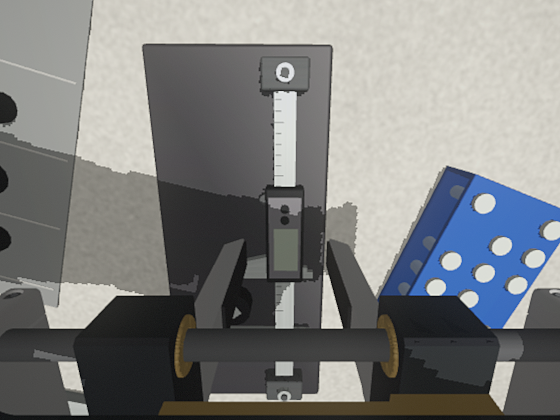

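```bash
python3 -m pendant '[[[0,0,-0.1,0,0,0,0.06],[0,0,-0.03,0,0,0,0.06],[0,0,0,0,0,0,0.06],[0,0,0,0,0,0,-1],[0,0,0,0,0,0,-1],[0,0,0,0,0,0,-1],[0,0,0,0,0,0,-1]]]' 15
python3 -m pendant '[[[0.0018,-0.0078,0,0,0,0,-1],[0.0018,-0.0078,0,0,0,0,-1],[0.0018,-0.0078,0,0,0,0,-1],[0.0018,-0.0078,0,0,0,0,-1],[0,0,0,0,0,0,-1],[0,0,0,0,0,0,-1]]]'
```

```text
time: 13.35
tcp_pos: [0.6647, -0.003, 0.0252]
ee_rot: [0.619, 0.785, -0.0, 0.0]
wrist_force: [-4.1, -2.3, 5.0]
opening: 0.0293
gripper_force: 15.0
time: 14.1
tcp_pos: [0.6684, -0.0187, 0.0251]
ee_rot: [0.619, 0.785, -0.0, 0.0]
wrist_force: [-3.1, -2.6, 6.7]
opening: 0.0299
gripper_force: 15.0
```

```bash
python3 -m pendant '[[[0.0009,-0.004,0,0,0,0,-1],[0.0009,-0.004,0,0,0,0,-1],[0,0,0,0,0,0,-1]]]'
python3 -m pendant '[[[0.0005,-0.002,0,0,0,0,-1],[0,0,0,0,0,0,-1]]]'
python3 -m pendant '[[[0.0005,-0.002,0,0,0,0,-1],[0,0,0,0,0,0,-1]]]'
```

```text
time: 14.48
tcp_pos: [0.6693, -0.0225, 0.0251]
ee_rot: [0.619, 0.785, 0.0, 0.0]
wrist_force: [-2.8, -0.1, 5.1]
opening: 0.03
gripper_force: 15.0
time: 14.72
tcp_pos: [0.6695, -0.0234, 0.0251]
ee_rot: [0.619, 0.785, 0.0, 0.0]
wrist_force: [-3.2, -0.6, 5.2]
opening: 0.0298
gripper_force: 15.0
time: 14.98
tcp_pos: [0.6698, -0.0244, 0.0251]
ee_rot: [0.619, 0.785, 0.0, 0.0]
wrist_force: [-3.1, -0.6, 5.2]
opening: 0.0297
gripper_force: 15.0
```

```bash
python3 -m pendant '[[[0.0005,-0.002,0,0,0,0,-1],[0,0,0,0,0,0,-1]]]'
python3 -m pendant '[[[0.0005,-0.002,0,0,0,0,-1],[0,0,0,0,0,0,-1],[0,0,0,0,0,0,-1]]]'
```

```text
time: 15.22
tcp_pos: [0.6698, -0.0247, 0.0251]
ee_rot: [0.619, 0.785, 0.0, -0.0]
wrist_force: [-5.0, 3.4, 6.0]
opening: 0.0295
gripper_force: 15.0
time: 15.6
tcp_pos: [0.6699, -0.0249, 0.0251]
ee_rot: [0.619, 0.785, 0.0, -0.001]
wrist_force: [-6.3, 7.3, 8.7]
opening: 0.0298
gripper_force: 15.0
```

```bash
python3 -m pendant '[[[0,0,0,0,0,0,-1],[0,0,0,0,0,0,-1],[0,0,0,0,0,0,-1],[0,0,0,0,0,0,-1],[0,0,0,0,0,0,-1],[0,0,0,0,0,0,-1],[0,0,0,0,0,0,-1],[0,0,0,0,0,0,-1]]]'
python3 -m pendant '[[[-0.0033,0.0136,0,0,0,0,-1],[-0.0033,0.0136,0,0,0,0,-1],[-0.0033,0.0136,0,0,0,0,-1],[-0.0033,0.0136,0,0,0,0,-1],[0,0,0,0,0,0,-1]]]'
python3 -m pendant '[[[0,0,0,0,0,0,0.06],[0,0,0,0,0,0,0.06],[0,0,0.08,0,0,0,0.06],[0,0,0.03,0,0,0,-0.1],[-0.024,-0.084,0,0,0,0,-0.1],[-0.024,-0.084,0,0,0,0,-0.1],[0,0,0,0,0,0,-0.1],[0,0,0,0,0,0,-0.1]]]'
python3 - <<'E'
from h import *
im=save('wrist','w7'); cal=arm.get_calibration('wrist'); print(arm.state()['tcp_pos'])
np.set_printoptions(precision=4,suppress=True)
print(proj('wrist',[.6407,-.0916,.04]))
g=im.max(axis=2); m=g>120; h=m[200:330,250:325]; ys,xs=np.nonzero(h); 
n,l,st,ce=cv2.connectedComponentsWithStats(m[200:330,250:330].astype(np.uint8))
for i in range(1,n):
  if st[i][4]>30: print(st[i],ce[i]+[250,200],ray('wrist',ce[i]+[250,200],.04)[:2])
E
```

```text
time: 16.6
tcp_pos: [0.6699, -0.0249, 0.0251]
ee_rot: [0.619, 0.785, 0.001, -0.001]
wrist_force: [-6.2, 8.5, 8.0]
opening: 0.03
gripper_force: 15.0
time: 17.23
tcp_pos: [0.6636, 0.0013, 0.0252]
ee_rot: [0.619, 0.785, 0.0, 0.0]
wrist_force: [-3.4, 0.3, 4.9]
opening: 0.0298
gripper_force: 15.0
time: 18.23
tcp_pos: [0.6396, -0.0828, 0.0791]
ee_rot: [0.619, 0.785, 0.0, -0.0]
wrist_force: [0.2, -0.7, 0.6]
opening: 0.0426
gripper_force: 0.0
[ 0.63970774 -0.08231551  0.0791506 ]
[284.007 243.664]
[29 39 14 16 51] [285.8431 244.8824] [ 0.6423 -0.0922]
```

View pics/w7.png

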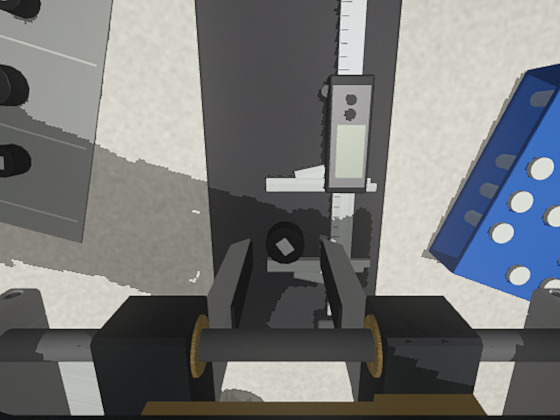

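```bash
python3 -m pendant '[[[0.0036,-0.0186,0,0,0,0,-0.1],[0,0,-0.08,0,0,0,-0.1],[0,0,-0.025,0,0,0,-0.1],[0,0,0,0,0,0,-0.1],[0,0,0,0,0,0,-1],[0,0,0,0,0,0,-1],[0,0,0,0,0,0,-1]]]' 10
python3 -m pendant '[[[0,0,0.05,0,0,0,-1],[0,0,0.1,0,0,0,-1],[0,0,0,0,0,0,-1]]]'
python3 -m pendant '[[[-0.0686,-0.0832,0,0,0,0,-1],[-0.0686,-0.0832,0,0,0,0,-1],[-0.0686,-0.0832,0,0,0,0,-1],[-0.0686,-0.0832,0,0,0,0,-1],[-0.0686,-0.0832,0,0,0,0,-1],[0,0,0,0,0,0,-1],[0,0,0,0,0,0,-1]]]'
python3 - <<'E'
from h import *
save('wrist','w8'); print(arm.state()['tcp_pos'])
print(ray('wrist',(286,208),0))
for r in arm.tip_of('wrist','wide_tray')[:2]+arm.tip_of('wrist','narrow_tray')[:1]: print(round(r["conf"],2),ray('wrist',r["position"],0)[:2])
E
```

```text
time: 19.15
tcp_pos: [0.642, -0.0926, 0.0283]
ee_rot: [0.619, 0.785, 0.0, 0.001]
wrist_force: [-0.5, 0.6, 5.2]
opening: 0.0297
gripper_force: 10.0
time: 19.52
tcp_pos: [0.6431, -0.0929, 0.1064]
ee_rot: [0.619, 0.785, 0.002, 0.003]
wrist_force: [-0.3, 1.0, 0.4]
opening: 0.0296
gripper_force: 10.0
time: 20.4
tcp_pos: [0.4699, -0.3002, 0.1016]
ee_rot: [0.619, 0.785, 0.0, -0.0]
wrist_force: [0.3, -0.2, -0.2]
opening: 0.0296
gripper_force: 10.0
[ 0.47021145 -0.29980417  0.10163178]
[ 0.47020356 -0.29903568  0.        ]
0.78 [ 0.42568866 -0.30535323]
0.52 [ 0.48259872 -0.34138965]
```

View pics/w8.png

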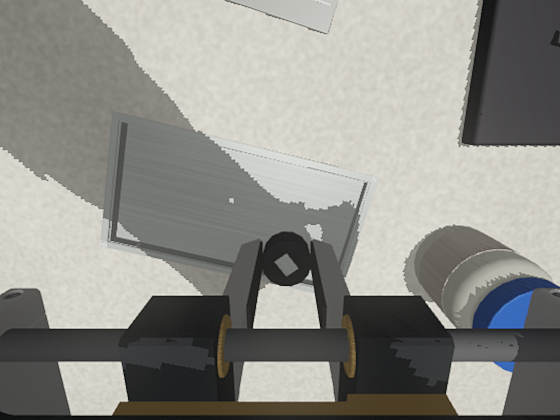

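```bash
python3 -m pendant '[[[0,0,-0.1,0,0,0,-1],[0,0,-0.07,0,0,0,-1],[0,0,-0.013,0,0,0,-1],[0,0,0,0,0,0,-1],[0,0,0,0,0,0,-1]]]'
python3 -m pendant '[[[0,0,0,0,0,0,-0.1],[0,0,0,0,0,0,-0.1],[0,0,0.05,0,0,0,-0.1],[0,0,0.1,0,0,0,-0.1]]]'
python3 -m pendant '[[[-0.0163,0.111,0,0,0,0,0.06],[-0.0163,0.111,0,0,0,0,0.06],[-0.0163,0.111,0,0,0,0,0.06],[-0.0163,0.111,0,0,0,0,0.06],[-0.0163,0.111,0,0,0,0,0.06],[-0.0163,0.111,0,0,0,0,0.06],[0,0,0,0,0,0,0.06],[0,0,0,0,0,0,0.06]]]'
python3 - <<'E'
from h import *
im=save('wrist','w9'); cal=arm.get_calibration('wrist'); print(arm.state()['tcp_pos'])
for o in mounts(im,cal): print(o)
save('scene','s9');save('side','d9')
E
```

```text
time: 21.18
tcp_pos: [0.4706, -0.3006, 0.0115]
ee_rot: [0.619, 0.785, 0.0, 0.001]
wrist_force: [0.1, 0.4, -1.1]
opening: 0.0296
gripper_force: 10.0
time: 21.68
tcp_pos: [0.469, -0.2999, 0.085]
ee_rot: [0.619, 0.785, -0.0, -0.002]
wrist_force: [0.0, -0.7, 0.6]
opening: 0.0422
gripper_force: 0.0
time: 22.68
tcp_pos: [0.4212, 0.0323, 0.0857]
ee_rot: [0.619, 0.785, 0.0, 0.0]
wrist_force: [0.4, 1.1, 0.2]
opening: 0.05
gripper_force: 0.0
[0.42120467 0.03181099 0.08558376]
(array([0.4179, 0.032 ]), (np.int32(282), np.int32(217)), (np.int32(29), np.int32(32)))
```

View pics/w9.png

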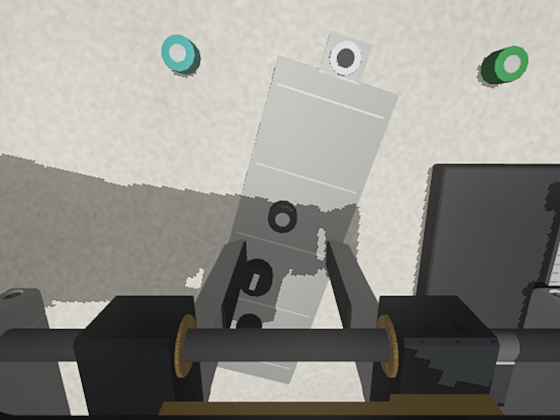

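Mount 2 is upright on its place (283,216), near the grip axis.

```bash
python3 -m pendant '[[[-0.003,0.002,-0.1,0,0,0,0.06],[0,0,-0.059,0,0,0,0.06],[0,0,0,0,0,0,0.06],[0,0,0,0,0,0,-1],[0,0,0,0,0,0,-1],[0,0,0,0,0,0,-1],[0,0,0,0,0,0,-1]]]' 10
python3 -m pendant '[[[0,0,0.1,0,0,0,-1],[0,0,0.08,0,0,0,-1],[0,0,0,0,0,0,-1],[0,0,0,0,0,0,-1]]]'
```

```text
time: 23.7
tcp_pos: [0.4197, 0.0334, 0.0063]
ee_rot: [0.619, 0.785, 0.0, 0.0]
wrist_force: [-0.9, -1.1, 5.1]
opening: 0.0247
gripper_force: 10.0
time: 24.2
tcp_pos: [0.419, 0.0335, 0.0953]
ee_rot: [0.619, 0.785, -0.0, -0.0]
wrist_force: [0.1, 0.1, -1.1]
opening: 0.0246
gripper_force: 10.0
```

```bash
python3 -m pendant '[[[0.088,-0.0472,0,0,0,0,-1],[0.088,-0.0472,0,0,0,0,-1],[0.088,-0.0472,0,0,0,0,-1],[0.088,-0.0472,0,0,0,0,-1],[0.088,-0.0472,0,0,0,0,-1],[0,0,0,0,0,0,-1],[0,0,0,0,0,0,-1]]]'
python3 -m pendant '[[[0,0,-0.09,0,0,0,-1],[0,0,-0.04,0,0,0,-1],[0,0,0,0,0,0,-1],[0,0,0,0,0,0,-1]]]'
```

```text
time: 25.08
tcp_pos: [0.6384, -0.0841, 0.0942]
ee_rot: [0.619, 0.785, -0.001, -0.001]
wrist_force: [-0.7, 0.1, -0.1]
opening: 0.0248
gripper_force: 10.0
time: 25.58
tcp_pos: [0.64, -0.0845, 0.0325]
ee_rot: [0.619, 0.785, 0.0, 0.001]
wrist_force: [-1.3, -0.1, 0.1]
opening: 0.0245
gripper_force: 10.0
```

```bash
python3 -m pendant '[[[0,0,-0.009,0,0,0,-1],[0,0,0,0,0,0,-1],[0,0,0,0,0,0,-1]]]'
python3 -m pendant '[[[0,0,0,0,0,0,-0.1],[0,0,0,0,0,0,-0.1],[0,0,0.04,0,0,0,-0.1],[0,0,0.08,0,0,0,0.06],[0.024,0.085,0,0,0,0,0.06],[0.024,0.085,0,0,0,0,0.06],[0,0,0,0,0,0,0.06],[0,0,0,0,0,0,0.06]]]'
python3 - <<'E'
from h import *
np.set_printoptions(precision=4,suppress=True)
save('wrist','w10'); print(arm.state()['tcp_pos'])
for r in arm.tip_of('wrist','slider_grip')[:2]: print(round(r["conf"],2),ray('wrist',r["position"],.033)[:2])
E
```

```text
time: 25.95
tcp_pos: [0.6395, -0.0846, 0.0267]
ee_rot: [0.619, 0.785, 0.0, 0.0]
wrist_force: [0.3, 0.2, -0.7]
opening: 0.0245
gripper_force: 10.0
time: 26.95
tcp_pos: [0.6635, 0.0, 0.0873]
ee_rot: [0.619, 0.785, 0.0, 0.0]
wrist_force: [-0.3, 0.4, -0.8]
opening: 0.05
gripper_force: 0.0
[ 0.6634 -0.0005  0.0872]
0.76 [ 0.6643 -0.0001]
0.68 [ 0.6377 -0.0815]
```

```bash
python3 -m pendant '[[[0,0,-0.09,0,0,0,0.06],[0,0,-0.034,0,0,0,0.06],[0,0,0,0,0,0,0.06],[0,0,0,0,0,0,-1],[0,0,0,0,0,0,-1],[0,0,0,0,0,0,-1],[0,0,0,0,0,0,-1]]]' 15
python3 -m pendant '[[[0.0018,-0.0078,0,0,0,0,-1],[0.0018,-0.0078,0,0,0,0,-1],[0.0018,-0.0078,0,0,0,0,-1],[0.0018,-0.0078,0,0,0,0,-1],[0.0018,-0.0078,0,0,0,0,-1],[0.0018,-0.0078,0,0,0,0,-1],[0,0,0,0,0,0,-1],[0,0,0,0,0,0,-1]]]'
python3 -m pendant '[[[0.0009,-0.004,0,0,0,0,-1],[0.0009,-0.004,0,0,0,0,-1],[0,0,0,0,0,0,-1]]]'
```

```text
time: 27.92
tcp_pos: [0.6638, 0.0004, 0.0249]
ee_rot: [0.619, 0.785, 0.0, 0.0]
wrist_force: [2.2, -0.8, 2.6]
opening: 0.03
gripper_force: 15.0
time: 28.92
tcp_pos: [0.6694, -0.0233, 0.0249]
ee_rot: [0.619, 0.785, 0.0, 0.001]
wrist_force: [5.1, -0.7, 5.4]
opening: 0.0302
gripper_force: 15.0
time: 29.3
tcp_pos: [0.6703, -0.027, 0.0249]
ee_rot: [0.619, 0.785, 0.0, 0.001]
wrist_force: [5.7, 0.5, 5.5]
opening: 0.0299
gripper_force: 15.0
```

```bash
python3 -m pendant '[[[0.001,-0.0035,0,0,0,0,-1],[0.0006,-0.002,0,0,0,0,-1],[0,0,0,0,0,0,-1]]]'
python3 -m pendant '[[[0.0006,-0.002,0,0,0,0,-1],[0,0,0,0,0,0,-1]]]'
python3 -m pendant '[[[0.0006,-0.002,0,0,0,0,-1],[0,0,0,0,0,0,-1]]]'
```

```text
time: 29.68
tcp_pos: [0.671, -0.0297, 0.0249]
ee_rot: [0.619, 0.785, 0.0, 0.0]
wrist_force: [4.5, 1.4, 5.8]
opening: 0.0301
gripper_force: 15.0
time: 29.92
tcp_pos: [0.6711, -0.0304, 0.0249]
ee_rot: [0.619, 0.785, 0.0, 0.0]
wrist_force: [2.2, 3.2, 6.2]
opening: 0.0302
gripper_force: 15.0
time: 30.18
tcp_pos: [0.6712, -0.0306, 0.0249]
ee_rot: [0.619, 0.785, 0.001, -0.0]
wrist_force: [1.4, 7.2, 7.9]
opening: 0.0301
gripper_force: 15.0
```

```bash
python3 -m pendant '[[[0,0,0,0,0,0,-1],[0,0,0,0,0,0,-1],[0,0,0,0,0,0,-1],[0,0,0,0,0,0,-1],[0,0,0,0,0,0,-1],[0,0,0,0,0,0,-1],[0,0,0,0,0,0,-1],[0,0,0,0,0,0,-1]]]'
python3 -m pendant '[[[-0.0031,0.013,0,0,0,0,-1],[-0.0031,0.013,0,0,0,0,-1],[-0.0031,0.013,0,0,0,0,-1],[-0.0031,0.013,0,0,0,0,-1],[-0.0031,0.013,0,0,0,0,-1],[0,0,0,0,0,0,-1],[0,0,0,0,0,0,-1]]]'
python3 -m pendant '[[[0,0,0,0,0,0,0.06],[0,0,0,0,0,0,0.06],[0,0,0.08,0,0,0,0.06],[0,0,0.03,0,0,0,-0.1],[-0.023,-0.094,0,0,0,0,-0.1],[-0.023,-0.094,0,0,0,0,-0.1],[0,0,0,0,0,0,-0.1],[0,0,0,0,0,0,-0.1]]]'
python3 - <<'E'
from h import *
im=save('wrist','w11'); print(arm.state()['tcp_pos'])
m=im.max(axis=2)>120
n,l,st,ce=cv2.connectedComponentsWithStats(m[200:330,250:330].astype(np.uint8))
for i in range(1,n):
  if st[i][4]>20: print(st[i],ce[i]+[250,200],ray('wrist',ce[i]+[250,200],.04)[:2])
E
```

```text
time: 31.18
tcp_pos: [0.6712, -0.0306, 0.0249]
ee_rot: [0.619, 0.785, 0.001, -0.0]
wrist_force: [-0.1, 6.6, 9.0]
opening: 0.0297
gripper_force: 15.0
time: 32.05
tcp_pos: [0.6637, 0.0009, 0.0249]
ee_rot: [0.619, 0.785, 0.0, 0.0]
wrist_force: [2.7, 1.4, 7.0]
opening: 0.03
gripper_force: 15.0
time: 33.05
tcp_pos: [0.6403, -0.0928, 0.079]
ee_rot: [0.619, 0.785, -0.0, -0.0]
wrist_force: [-0.6, -0.2, -0.2]
opening: 0.0425
gripper_force: 0.0
[ 0.6404337  -0.0922915   0.07904937]
[31 31 14 13 69] [287.85507246 236.20289855] [ 0.64280716 -0.09498186]
[20 56 27  4 33] [281.         258.72727273] [ 0.64204045 -0.11417564]
```

```bash
python3 -m pendant '[[[0.003,-0.002,-0.08,0,0,0,-0.1],[0,0,-0.025,0,0,0,-0.1],[0,0,0,0,0,0,-0.1],[0,0,0,0,0,0,-1],[0,0,0,0,0,0,-1],[0,0,0,0,0,0,-1]]]' 10
python3 -m pendant '[[[0,0,0.05,0,0,0,-1],[0,0,0.1,0,0,0,-1],[0,0,0,0,0,0,-1]]]'
python3 -m pendant '[[[-0.0455,0.0978,0,0,0,0,-1],[-0.0455,0.0978,0,0,0,0,-1],[-0.0455,0.0978,0,0,0,0,-1],[-0.0455,0.0978,0,0,0,0,-1],[-0.0455,0.0978,0,0,0,0,-1],[-0.0455,0.0978,0,0,0,0,-1],[-0.0455,0.0978,0,0,0,0,-1],[-0.0455,0.0978,0,0,0,0,-1]]]'
python3 -m pendant '[[[0,0,0,0,0,0,-1],[0,0,0,0,0,0,-1]]]'
python3 - <<'E'
from h import *
save('wrist','w12'); print(arm.state()['tcp_pos'])
for r in arm.tip_of('wrist','narrow_tray')[:2]: print(round(r["conf"],2),ray('wrist',r["position"],0)[:2])
E
```

```text
time: 33.85
tcp_pos: [0.6424, -0.0942, 0.0281]
ee_rot: [0.619, 0.785, 0.0, 0.001]
wrist_force: [0.6, 1.1, 5.7]
opening: 0.0246
gripper_force: 10.0
time: 34.22
tcp_pos: [0.6437, -0.0945, 0.1064]
ee_rot: [0.619, 0.785, 0.002, 0.003]
wrist_force: [0.8, -0.3, -0.9]
opening: 0.0245
gripper_force: 10.0
time: 35.22
tcp_pos: [0.4587, 0.2984, 0.1014]
ee_rot: [0.619, 0.785, -0.0, -0.0]
wrist_force: [1.6, 0.2, 0.3]
opening: 0.0245
gripper_force: 10.0
time: 35.48
tcp_pos: [0.4598, 0.2966, 0.1015]
ee_rot: [0.619, 0.785, -0.0, -0.0]
wrist_force: [0.6, -0.0, -0.7]
opening: 0.0248
gripper_force: 10.0
[0.46011722 0.29625427 0.10157674]
0.56 [0.43312999 0.30046631]
```

View pics/w12.png

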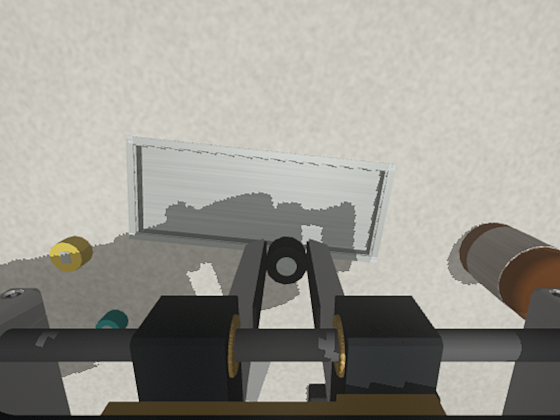

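```bash
python3 - <<'E'
from h import *
for p in ((130,237),(372,260),(132,140),(390,166)): print(ray('wrist',p,.014)[:2])
print(proj('wrist',[.46,.2966,.003]))
E
```

```text
[0.32618947 0.24033048]
[0.54969065 0.2700485 ]
[0.31946648 0.32857315]
[0.53761597 0.35809083]
[285.66395451 209.00456762]
```

```bash
python3 -m pendant '[[[0,0.01,-0.1,0,0,0,-1],[0,0,-0.07,0,0,0,-1],[0,0,-0.014,0,0,0,-1],[0,0,0,0,0,0,-1],[0,0,0,0,0,0,-1]]]'
python3 -m pendant '[[[0,0,0,0,0,0,-0.1],[0,0,0,0,0,0,-0.1],[0,0,0.05,0,0,0,-0.1],[0,0,0.1,0,0,0,-0.1]]]'
python3 -m pendant '[[[-0.0167,-0.111,0,0,0,0,0.06],[-0.0167,-0.111,0,0,0,0,0.06],[-0.0167,-0.111,0,0,0,0,0.06],[-0.0167,-0.111,0,0,0,0,0.06],[-0.0167,-0.111,0,0,0,0,0.06],[-0.0167,-0.111,0,0,0,0,0.06],[0,0,0,0,0,0,0.06],[0,0,0,0,0,0,0.06]]]'
python3 - <<'E'
from h import *
im=save('wrist','w13'); cal=arm.get_calibration('wrist'); print(arm.state()['tcp_pos'])
for o in mounts(im,cal): print(o)
m=im.max(axis=2)>130
n,l,st,ce=cv2.connectedComponentsWithStats(m[170:300,240:330].astype(np.uint8))
for i in range(1,n):
  if 20<st[i][4]<400: print(st[i],ce[i]+[240,170],ray('wrist',ce[i]+[240,170],.02)[:2])
E
```

```text
time: 36.2
tcp_pos: [0.4607, 0.302, 0.0111]
ee_rot: [0.619, 0.785, 0.001, 0.0]
wrist_force: [0.7, -0.4, 0.0]
opening: 0.0246
gripper_force: 10.0
time: 36.7
tcp_pos: [0.459, 0.3016, 0.0845]
ee_rot: [0.619, 0.785, -0.002, -0.001]
wrist_force: [-0.0, 0.5, 0.5]
opening: 0.0421
gripper_force: 0.0
time: 37.7
tcp_pos: [0.4099, -0.0306, 0.0851]
ee_rot: [0.619, 0.785, 0.0, 0.0]
wrist_force: [0.0, -0.8, 0.1]
opening: 0.0495
gripper_force: 0.0
[ 0.4099718  -0.0301484   0.08503515]
(array([ 0.4079, -0.0295]), (np.int32(284), np.int32(217)), (np.int32(36), np.int32(38)))
(array([ 0.4127, -0.0849]), (np.int32(275), np.int32(275)), (np.int32(28), np.int32(34)))
[38 40 10 18 66] [282.53030303 218.45454545] [ 0.4069304  -0.02848855]
[ 76  58  11  33 244] [321.04508197 244.23770492] [ 0.44392905 -0.04317739]
```

View pics/w13.png

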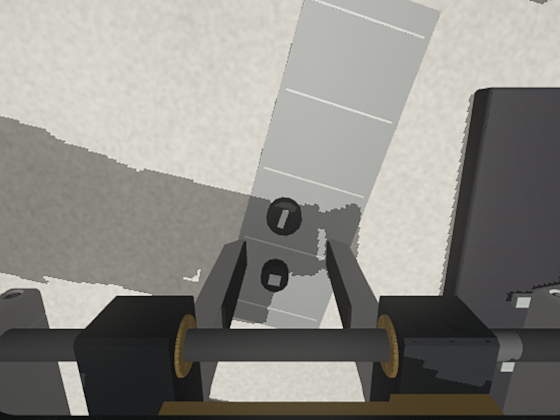

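Mount 3 (284,217) and mount 4 (275,275) are both upright on the mat. My 14 pictures are used up, so from here I'll check by numbers only.

```bash
python3 -m pendant '[[[-0.003,0.002,-0.1,0,0,0,0.06],[0,0,-0.058,0,0,0,0.06],[0,0,0,0,0,0,0.06],[0,0,0,0,0,0,-1],[0,0,0,0,0,0,-1],[0,0,0,0,0,0,-1],[0,0,0,0,0,0,-1]]]' 10
python3 -m pendant '[[[0,0,0.1,0,0,0,-1],[0,0,0.08,0,0,0,-1],[0,0,0,0,0,0,-1],[0,0,0,0,0,0,-1]]]'
```

```text
time: 38.62
tcp_pos: [0.4086, -0.0298, 0.0064]
ee_rot: [0.619, 0.785, 0.0, 0.0]
wrist_force: [-1.7, 3.9, 6.2]
opening: 0.0295
gripper_force: 10.0
time: 39.12
tcp_pos: [0.4079, -0.03, 0.0953]
ee_rot: [0.619, 0.785, -0.0, -0.0]
wrist_force: [-0.1, 0.4, -0.3]
opening: 0.0297
gripper_force: 10.0
```

```bash
python3 -m pendant '[[[0.0926,-0.0218,0,0,0,0,-1],[0.0926,-0.0218,0,0,0,0,-1],[0.0926,-0.0218,0,0,0,0,-1],[0.0926,-0.0218,0,0,0,0,-1],[0.0926,-0.0218,0,0,0,0,-1],[0,0,0,0,0,0,-1],[0,0,0,0,0,0,-1]]]'
python3 -m pendant '[[[0,0,-0.09,0,0,0,-1],[0,0,-0.04,0,0,0,-1],[0,0,-0.006,0,0,0,-1],[0,0,0,0,0,0,-1],[0,0,0,0,0,0,-1]]]'
```

```text
time: 40.0
tcp_pos: [0.6387, -0.0842, 0.0942]
ee_rot: [0.619, 0.785, -0.001, -0.001]
wrist_force: [-0.7, 0.0, -0.5]
opening: 0.0296
gripper_force: 10.0
time: 40.62
tcp_pos: [0.6404, -0.0845, 0.0293]
ee_rot: [0.619, 0.785, 0.0, 0.001]
wrist_force: [-0.8, -0.3, -0.2]
opening: 0.0295
gripper_force: 10.0
```

```bash
python3 -m pendant '[[[0,0,-0.003,0,0,0,-1],[0,0,0,0,0,0,-1],[0,0,0,0,0,0,-1]]]'
python3 -m pendant '[[[0,0,0,0,0,0,-0.1],[0,0,0,0,0,0,-0.1],[0,0,0.04,0,0,0,-0.1],[0,0,0.08,0,0,0,0.06],[0.024,0.085,0,0,0,0,0.06],[0.024,0.085,0,0,0,0,0.06],[0,0,0,0,0,0,0.06],[0,0,0,0,0,0,0.06]]]'
python3 -m pendant '[[[0,0,-0.09,0,0,0,0.06],[0,0,-0.034,0,0,0,0.06],[0,0,0,0,0,0,0.06],[0,0,0,0,0,0,-1],[0,0,0,0,0,0,-1],[0,0,0,0,0,0,-1],[0,0,0,0,0,0,-1]]]' 15
python3 -m pendant '[[[0.0018,-0.0078,0,0,0,0,-1],[0.0018,-0.0078,0,0,0,0,-1],[0.0018,-0.0078,0,0,0,0,-1],[0.0018,-0.0078,0,0,0,0,-1],[0.0018,-0.0078,0,0,0,0,-1],[0,0,0,0,0,0,-1],[0,0,0,0,0,0,-1]]]'
```

```text
time: 41.0
tcp_pos: [0.6398, -0.0844, 0.0265]
ee_rot: [0.619, 0.785, 0.0, 0.0]
wrist_force: [0.5, -0.3, -0.6]
opening: 0.0293
gripper_force: 10.0
time: 42.0
tcp_pos: [0.6638, 0.0, 0.0873]
ee_rot: [0.619, 0.785, 0.0, 0.0]
wrist_force: [0.6, -0.9, 0.5]
opening: 0.05
gripper_force: 0.0
time: 42.88
tcp_pos: [0.6639, 0.0004, 0.025]
ee_rot: [0.619, 0.785, -0.0, 0.0]
wrist_force: [-3.0, -1.6, 5.6]
opening: 0.0298
gripper_force: 15.0
time: 43.75
tcp_pos: [0.6685, -0.0191, 0.0249]
ee_rot: [0.619, 0.785, 0.0, 0.0]
wrist_force: [-2.2, -1.7, 5.4]
opening: 0.0299
gripper_force: 15.0
```

```bash
python3 -m pendant '[[[0.0012,-0.005,0,0,0,0,-1],[0.0012,-0.005,0,0,0,0,-1],[0.0005,-0.002,0,0,0,0,-1],[0,0,0,0,0,0,-1]]]'
python3 -m pendant '[[[0.0005,-0.002,0,0,0,0,-1],[0,0,0,0,0,0,-1]]]'
python3 -m pendant '[[[0.0005,-0.002,0,0,0,0,-1],[0,0,0,0,0,0,-1]]]'
```

```text
time: 44.25
tcp_pos: [0.6699, -0.0249, 0.025]
ee_rot: [0.619, 0.785, 0.0, 0.0]
wrist_force: [-2.4, 0.5, 5.6]
opening: 0.0296
gripper_force: 15.0
time: 44.5
tcp_pos: [0.6701, -0.0258, 0.025]
ee_rot: [0.619, 0.785, 0.0, 0.0]
wrist_force: [-3.5, 0.6, 6.2]
opening: 0.0298
gripper_force: 15.0
time: 44.75
tcp_pos: [0.6702, -0.0263, 0.025]
ee_rot: [0.619, 0.785, 0.0, -0.0]
wrist_force: [-4.2, 3.2, 7.5]
opening: 0.0301
gripper_force: 15.0
```

```bash
python3 -m pendant '[[[0.0005,-0.002,0,0,0,0,-1],[0,0,0,0,0,0,-1],[0,0,0,0,0,0,-1],[0,0,0,0,0,0,-1],[0,0,0,0,0,0,-1],[0,0,0,0,0,0,-1],[0,0,0,0,0,0,-1],[0,0,0,0,0,0,-1]]]'
python3 -m pendant '[[[0,0,0,0,0,0,-1],[-0.0029,0.0119,0,0,0,0,-1],[-0.0029,0.0119,0,0,0,0,-1],[-0.0029,0.0119,0,0,0,0,-1],[-0.0029,0.0119,0,0,0,0,-1],[-0.0029,0.0119,0,0,0,0,-1],[0,0,0,0,0,0,-1],[0,0,0,0,0,0,-1]]]'
python3 -m pendant '[[[0,0,0,0,0,0,0.06],[0,0,0,0,0,0,0.06],[0,0,0.08,0,0,0,0.06],[0,0,0.03,0,0,0,-0.1],[-0.022,-0.0935,0,0,0,0,-0.1],[-0.022,-0.0935,0,0,0,0,-0.1],[0,0,0,0,0,0,-0.1],[0,0,0,0,0,0,-0.1]]]'
python3 - <<'E'
from h import *
im=save('wrist','w14'); print(arm.state()['tcp_pos'])
m=im.max(axis=2)>120
n,l,st,ce=cv2.connectedComponentsWithStats(m[200:330,250:330].astype(np.uint8))
for i in range(1,n):
  if st[i][4]>20: print(st[i],ce[i]+[250,200],ray('wrist',ce[i]+[250,200],.04)[:2])
E
```

```text
time: 45.75
tcp_pos: [0.6703, -0.0265, 0.0249]
ee_rot: [0.619, 0.785, 0.0, -0.001]
wrist_force: [-6.2, 7.6, 7.1]
opening: 0.03
gripper_force: 15.0
time: 46.75
tcp_pos: [0.6634, 0.0022, 0.025]
ee_rot: [0.619, 0.785, 0.0, 0.0]
wrist_force: [-2.5, -0.2, 6.5]
opening: 0.0297
gripper_force: 15.0
time: 47.75
tcp_pos: [0.6412, -0.0913, 0.0791]
ee_rot: [0.619, 0.785, -0.0, -0.0]
wrist_force: [0.6, -0.2, -0.3]
opening: 0.0421
gripper_force: 0.0
[ 0.64135716 -0.09081482  0.07912003]
[ 30  26  12  19 103] [285.17475728 235.0776699 ] [ 0.64158308 -0.0931332 ]
```

```bash
python3 -m pendant '[[[0.001,-0.003,-0.08,0,0,0,-0.1],[0,0,-0.025,0,0,0,-0.1],[0,0,0,0,0,0,-0.1],[0,0,0,0,0,0,-1],[0,0,0,0,0,0,-1],[0,0,0,0,0,0,-1]]]' 10
python3 -m pendant '[[[0,0,0.05,0,0,0,-1],[0,0,0.1,0,0,0,-1],[0,0,0,0,0,0,-1]]]'
python3 -m pendant '[[[-0.0757,-0.0727,0,0,0,0,-1],[-0.0757,-0.0727,0,0,0,0,-1],[-0.0757,-0.0727,0,0,0,0,-1],[-0.0757,-0.0727,0,0,0,0,-1],[-0.0757,-0.0727,0,0,0,0,-1],[-0.0757,-0.0727,0,0,0,0,-1],[0,0,0,0,0,0,-1],[0,0,0,0,0,0,-1]]]'
python3 - <<'E'
from h import *
im=save('wrist','w15');save('scene','s15'); save('side','d15'); cal=arm.get_calibration('wrist'); print(arm.state()['tcp_pos'])
for o in mounts(im,cal,zb=.003): print(o)
E
```

```text
time: 48.55
tcp_pos: [0.6424, -0.0932, 0.0282]
ee_rot: [0.619, 0.785, 0.001, 0.001]
wrist_force: [-0.4, 1.8, 5.6]
opening: 0.0295
gripper_force: 10.0
time: 48.92
tcp_pos: [0.6435, -0.0936, 0.1064]
ee_rot: [0.619, 0.785, 0.002, 0.003]
wrist_force: [0.1, -0.1, -0.5]
opening: 0.0298
gripper_force: 10.0
time: 49.92
tcp_pos: [0.4148, -0.311, 0.1017]
ee_rot: [0.619, 0.785, 0.0, -0.0]
wrist_force: [1.0, 0.5, 0.2]
opening: 0.0293
gripper_force: 10.0
[ 0.41531957 -0.31046689  0.10172957]
(array([ 0.4721, -0.3012]), (np.int32(349), np.int32(217)), (np.int32(35), np.int32(35)))
```

```bash
python3 -m pendant '[[[0,0,-0.1,0,0,0,-1],[0,0,-0.07,0,0,0,-1],[0,0,-0.014,0,0,0,-1],[0,0,0,0,0,0,-1],[0,0,0,0,0,0,-1]]]'
python3 -m pendant '[[[0,0,0,0,0,0,-0.1],[0,0,0,0,0,0,-0.1],[0,0,0.05,0,0,0,-0.1],[0,0,0.1,0,0,0,-0.1]]]'
python3 -m pendant '[[[-0.001,0.114,0,0,0,0,0.06],[-0.001,0.114,0,0,0,0,0.06],[-0.001,0.114,0,0,0,0,0.06],[-0.001,0.114,0,0,0,0,0.06],[0,0,0,0,0,0,0.06],[0,0,0,0,0,0,0.06]]]'
python3 - <<'E'
from h import *
im=save('wrist','w16'); cal=arm.get_calibration('wrist'); print(arm.state()['tcp_pos'])
for o in mounts(im,cal): print(o)
m=im.max(axis=2)>130
n,l,st,ce=cv2.connectedComponentsWithStats(m[170:300,240:330].astype(np.uint8))
for i in range(1,n):
  if 20<st[i][4]<400: print(st[i],ce[i]+[240,170],ray('wrist',ce[i]+[240,170],.02)[:2])
E
```

```text
time: 50.7
tcp_pos: [0.4153, -0.3114, 0.0108]
ee_rot: [0.619, 0.785, -0.0, 0.001]
wrist_force: [-0.1, 0.1, 0.1]
opening: 0.0302
gripper_force: 10.0
time: 51.2
tcp_pos: [0.4139, -0.3107, 0.0847]
ee_rot: [0.619, 0.785, 0.0, -0.002]
wrist_force: [0.3, 0.6, 0.3]
opening: 0.0421
gripper_force: 0.0
time: 51.95
tcp_pos: [0.4129, -0.0836, 0.0852]
ee_rot: [0.619, 0.785, 0.0, 0.0]
wrist_force: [0.2, -0.0, 0.7]
opening: 0.0502
gripper_force: 0.0
[ 0.41283504 -0.08404719  0.08511491]
(array([ 0.4128, -0.0866]), (np.int32(285), np.int32(221)), (np.int32(29), np.int32(32)))
[ 76  59  11  32 221] [321.15837104 244.47058824] [ 0.44692155 -0.09734403]
```

```bash
python3 -m pendant '[[[0,-0.004,-0.1,0,0,0,0.06],[0,0,-0.058,0,0,0,0.06],[0,0,0,0,0,0,0.06],[0,0,0,0,0,0,-1],[0,0,0,0,0,0,-1],[0,0,0,0,0,0,-1],[0,0,0,0,0,0,-1]]]' 10
python3 -m pendant '[[[0,0,0.1,0,0,0,-1],[0,0,0.08,0,0,0,-1],[0,0,0,0,0,0,-1],[0,0,0,0,0,0,-1]]]'
```

```text
time: 52.88
tcp_pos: [0.4129, -0.0855, 0.0063]
ee_rot: [0.619, 0.785, 0.0, 0.0]
wrist_force: [-1.5, -1.6, 3.9]
opening: 0.0246
gripper_force: 10.0
time: 53.38
tcp_pos: [0.4123, -0.0852, 0.0953]
ee_rot: [0.619, 0.785, -0.0, -0.0]
wrist_force: [-0.0, -1.0, 0.5]
opening: 0.0246
gripper_force: 10.0
```

```bash
python3 -m pendant '[[[0.0906,0.0003,0,0,0,0,-1],[0.0906,0.0003,0,0,0,0,-1],[0.0906,0.0003,0,0,0,0,-1],[0.0906,0.0003,0,0,0,0,-1],[0.0906,0.0003,0,0,0,0,-1],[0,0,0,0,0,0,-1],[0,0,0,0,0,0,-1]]]'
python3 -m pendant '[[[0,0,-0.09,0,0,0,-1],[0,0,-0.04,0,0,0,-1],[0,0,-0.009,0,0,0,-1],[0,0,0,0,0,0,-1],[0,0,0,0,0,0,-1],[0,0,0,0,0,0,-1]]]'
```

```text
time: 54.25
tcp_pos: [0.6381, -0.0844, 0.0942]
ee_rot: [0.619, 0.785, -0.001, -0.001]
wrist_force: [-0.7, 0.8, -0.6]
opening: 0.0247
gripper_force: 10.0
time: 55.0
tcp_pos: [0.6395, -0.0846, 0.0272]
ee_rot: [0.619, 0.785, 0.0, 0.0]
wrist_force: [0.1, -0.1, -0.3]
opening: 0.0246
gripper_force: 10.0
```

```bash
python3 -m pendant '[[[0,0,0,0,0,0,-0.1],[0,0,0,0,0,0,-0.1],[0,0,0.04,0,0,0,-0.1],[0,0,0.08,0,0,0,0.06],[0.024,0.0865,0,0,0,0,0.06],[0.024,0.0865,0,0,0,0,0.06],[0,0,0,0,0,0,0.06],[0,0,0,0,0,0,0.06]]]'
python3 -m pendant '[[[0,0,-0.09,0,0,0,0.06],[0,0,-0.034,0,0,0,0.06],[0,0,0,0,0,0,0.06],[0,0,0,0,0,0,-1],[0,0,0,0,0,0,-1],[0,0,0,0,0,0,-1],[0,0,0,0,0,0,-1]]]' 15
python3 -m pendant '[[[0.0018,-0.0078,0,0,0,0,-1],[0.0018,-0.0078,0,0,0,0,-1],[0.0018,-0.0078,0,0,0,0,-1],[0.0018,-0.0078,0,0,0,0,-1],[0.0018,-0.0078,0,0,0,0,-1],[0.0018,-0.0078,0,0,0,0,-1],[0,0,0,0,0,0,-1],[0,0,0,0,0,0,-1]]]'
```

```text
time: 56.0
tcp_pos: [0.6632, 0.0015, 0.0873]
ee_rot: [0.619, 0.785, 0.0, 0.0]
wrist_force: [0.1, 0.1, 0.2]
opening: 0.0496
gripper_force: 0.0
time: 56.88
tcp_pos: [0.6635, 0.0018, 0.025]
ee_rot: [0.619, 0.785, 0.0, 0.0]
wrist_force: [1.3, -0.6, 3.1]
opening: 0.0298
gripper_force: 15.0
time: 57.88
tcp_pos: [0.6691, -0.0218, 0.025]
ee_rot: [0.619, 0.785, 0.0, 0.001]
wrist_force: [3.5, -0.4, 6.0]
opening: 0.03
gripper_force: 15.0
```

```bash
python3 -m pendant '[[[0.0014,-0.006,0,0,0,0,-1],[0.0014,-0.006,0,0,0,0,-1],[0.0012,-0.005,0,0,0,0,-1],[0,0,0,0,0,0,-1],[0,0,0,0,0,0,-1]]]'
python3 -m pendant '[[[0.0005,-0.002,0,0,0,0,-1],[0,0,0,0,0,0,-1]]]'
python3 -m pendant '[[[0.0005,-0.002,0,0,0,0,-1],[0,0,0,0,0,0,-1]]]'
python3 -m pendant '[[[0.0005,-0.002,0,0,0,0,-1],[0,0,0,0,0,0,-1],[0,0,0,0,0,0,-1]]]'
```

```text
time: 58.5
tcp_pos: [0.6711, -0.0302, 0.025]
ee_rot: [0.619, 0.785, 0.0, 0.001]
wrist_force: [3.8, -0.8, 5.7]
opening: 0.0297
gripper_force: 15.0
time: 58.75
tcp_pos: [0.6713, -0.031, 0.025]
ee_rot: [0.619, 0.785, 0.0, 0.001]
wrist_force: [2.6, 0.5, 4.4]
opening: 0.0297
gripper_force: 15.0
time: 59.0
tcp_pos: [0.6714, -0.0315, 0.025]
ee_rot: [0.619, 0.785, 0.001, 0.0]
wrist_force: [0.9, 3.4, 6.2]
opening: 0.0298
gripper_force: 15.0
time: 59.38
tcp_pos: [0.6715, -0.0318, 0.0249]
ee_rot: [0.619, 0.785, 0.001, -0.0]
wrist_force: [1.2, 8.8, 7.2]
opening: 0.0298
gripper_force: 15.0
```

```bash
python3 -m pendant '[[[0,0,0,0,0,0,-1],[0,0,0,0,0,0,-1],[0,0,0,0,0,0,-1],[0,0,0,0,0,0,-1],[0,0,0,0,0,0,-1],[0,0,0,0,0,0,-1],[0,0,0,0,0,0,-1],[0,0,0,0,0,0,-1]]]'
python3 -m pendant '[[[-0.0031,0.013,0,0,0,0,-1],[-0.0031,0.013,0,0,0,0,-1],[-0.0031,0.013,0,0,0,0,-1],[-0.0031,0.013,0,0,0,0,-1],[-0.0031,0.013,0,0,0,0,-1],[0,0,0,0,0,0,-1],[0,0,0,0,0,0,-1]]]'
python3 -m pendant '[[[0,0,0,0,0,0,0.06],[0,0,0,0,0,0,0.06],[0,0,0.08,0,0,0,0.06],[0,0,0.03,0,0,0,-0.1],[-0.022,-0.0935,0,0,0,0,-0.1],[-0.022,-0.0935,0,0,0,0,-0.1],[0,0,0,0,0,0,-0.1],[0,0,0,0,0,0,-0.1]]]'
python3 - <<'E'
from h import *
im=save('wrist','w17'); print(arm.state()['tcp_pos'])
m=im.max(axis=2)>120
n,l,st,ce=cv2.connectedComponentsWithStats(m[200:330,250:330].astype(np.uint8))
for i in range(1,n):
  if st[i][4]>20: print(st[i],ce[i]+[250,200],ray('wrist',ce[i]+[250,200],.04)[:2])
E
```

```text
time: 60.38
tcp_pos: [0.6715, -0.0318, 0.0249]
ee_rot: [0.619, 0.785, 0.001, -0.0]
wrist_force: [-1.1, 8.3, 7.6]
opening: 0.0297
gripper_force: 15.0
time: 61.25
tcp_pos: [0.664, -0.0003, 0.025]
ee_rot: [0.619, 0.785, 0.0, 0.0]
wrist_force: [2.6, 1.1, 4.9]
opening: 0.0296
gripper_force: 15.0
time: 62.25
tcp_pos: [0.6415, -0.0936, 0.079]
ee_rot: [0.619, 0.785, -0.0, -0.0]
wrist_force: [0.2, -0.2, -0.9]
opening: 0.0423
gripper_force: 0.0
[ 0.64160024 -0.09308463  0.07908223]
[30 33 13 10 59] [286.16949153 237.94915254] [ 0.64307617 -0.09745083]
[19 56 26  3 28] [280.60714286 257.89285714] [ 0.64275837 -0.1143745 ]
```

```bash
python3 -m pendant '[[[0.002,-0.002,-0.08,0,0,0,-0.1],[0,0,-0.025,0,0,0,-0.1],[0,0,0,0,0,0,-0.1],[0,0,0,0,0,0,-1],[0,0,0,0,0,0,-1],[0,0,0,0,0,0,-1]]]' 10
python3 -m pendant '[[[0,0,0.05,0,0,0,-1],[0,0,0.1,0,0,0,-1],[0,0,0,0,0,0,-1]]]'
python3 -m pendant '[[[-0.0594,0.0974,0,0,0,0,-1],[-0.0594,0.0974,0,0,0,0,-1],[-0.0594,0.0974,0,0,0,0,-1],[-0.0594,0.0974,0,0,0,0,-1],[-0.0594,0.0974,0,0,0,0,-1],[-0.0594,0.0974,0,0,0,0,-1],[-0.0594,0.0974,0,0,0,0,-1],[-0.0594,0.0974,0,0,0,0,-1]]]'
python3 -m pendant '[[[0,0,0,0,0,0,-1],[0,0,0,0,0,0,-1]]]'
python3 - <<'E'
from h import *
im=save('wrist','w18'); cal=arm.get_calibration('wrist'); print(arm.state()['tcp_pos'])
for o in mounts(im,cal,zb=.003): print(o)
E
```

```text
time: 63.05
tcp_pos: [0.643, -0.095, 0.0281]
ee_rot: [0.619, 0.785, 0.0, 0.001]
wrist_force: [0.0, 0.8, 6.1]
opening: 0.0247
gripper_force: 10.0
time: 63.42
tcp_pos: [0.6443, -0.0954, 0.1064]
ee_rot: [0.619, 0.785, 0.002, 0.003]
wrist_force: [-0.1, 0.2, -0.6]
opening: 0.0249
gripper_force: 10.0
time: 64.42
tcp_pos: [0.4036, 0.2959, 0.1015]
ee_rot: [0.619, 0.785, -0.0, -0.0]
wrist_force: [0.0, 0.7, -0.6]
opening: 0.0249
gripper_force: 10.0
time: 64.68
tcp_pos: [0.4049, 0.2943, 0.1016]
ee_rot: [0.619, 0.785, -0.0, -0.0]
wrist_force: [-0.1, -0.6, -0.3]
opening: 0.025
gripper_force: 10.0
[0.405261   0.29389117 0.1016074 ]
(array([0.4623, 0.2992]), (np.int32(348), np.int32(221)), (np.int32(29), np.int32(31)))
```

```bash
python3 -m pendant '[[[0,0.003,-0.1,0,0,0,-1],[0,0,-0.07,0,0,0,-1],[0,0,-0.014,0,0,0,-1],[0,0,0,0,0,0,-1],[0,0,0,0,0,0,-1]]]'
python3 -m pendant '[[[0,0,0,0,0,0,-0.1],[0,0,0,0,0,0,-0.1],[0,0,0.05,0,0,0,-0.1],[0,0,0.1,0,0,0,-0.1]]]'
python3 -m pendant '[[[0.074,-0.0842,0,0,0,0,0.06],[0.074,-0.0842,0,0,0,0,0.06],[0.074,-0.0842,0,0,0,0,0.06],[0.074,-0.0842,0,0,0,0,0.06],[0.074,-0.0842,0,0,0,0,0.06],[0.074,-0.0842,0,0,0,0,0.06],[0.074,-0.0842,0,0,0,0,0.06],[0,0,0,0,0,0,0.06]]]'
python3 -m pendant '[[[0,0,0,0,0,0,0.06],[0,0,0,0,0,0,0.06]]]'
python3 - <<'E'
from h import *
im=save('wrist','w19'); cal=arm.get_calibration('wrist'); print(arm.state()['tcp_pos'])
for o in mounts(im,cal,zb=.003): print(o)
for r in arm.tip_of('wrist','slider_grip')[:2]: print(round(r["conf"],2),ray('wrist',r["position"],.033)[:2])
E
```

```text
time: 65.35
tcp_pos: [0.4058, 0.2961, 0.011]
ee_rot: [0.62, 0.785, 0.001, 0.0]
wrist_force: [0.3, -0.2, 0.1]
opening: 0.0245
gripper_force: 10.0
time: 65.85
tcp_pos: [0.4041, 0.2956, 0.0847]
ee_rot: [0.619, 0.785, -0.002, -0.001]
wrist_force: [1.1, -0.0, 0.4]
opening: 0.0421
gripper_force: 0.0
time: 66.85
tcp_pos: [0.6651, -0.0016, 0.0844]
ee_rot: [0.621, 0.784, -0.0, 0.0]
wrist_force: [-0.4, 0.2, -0.8]
opening: 0.0496
gripper_force: 0.0
time: 67.1
tcp_pos: [0.6635, 0.0026, 0.0852]
ee_rot: [0.619, 0.786, 0.0, -0.0]
wrist_force: [0.1, 0.3, -0.4]
opening: 0.0501
gripper_force: 0.0
[0.66356888 0.00254039 0.08527974]
0.69 [0.66461045 0.00143565]
```

```bash
python3 -m pendant '[[[0,0,-0.09,0,0,0,0.06],[0,0,-0.03,0,0,0,0.06],[0,0,0,0,0,0,0.06],[0,0,0,0,0,0,-1],[0,0,0,0,0,0,-1],[0,0,0,0,0,0,-1],[0,0,0,0,0,0,-1]]]' 15
python3 -m pendant '[[[0.0033,-0.0136,0,0,0,0,-1],[0.0033,-0.0136,0,0,0,0,-1],[0.0033,-0.0136,0,0,0,0,-1],[0.0033,-0.0136,0,0,0,0,-1],[0.0033,-0.0136,0,0,0,0,-1],[0.0033,-0.0136,0,0,0,0,-1],[0.0033,-0.0136,0,0,0,0,-1],[0,0,0,0,0,0,-1]]]'
python3 -m pendant '[[[0.0009,-0.004,0,0,0,0,-1],[0.0009,-0.004,0,0,0,0,-1],[0.0009,-0.004,0,0,0,0,-1],[0,0,0,0,0,0,-1]]]'
python3 -m pendant '[[[0.0005,-0.003,0,0,0,0,-1],[0,0,0,0,0,0,-1]]]'
```

```text
time: 68.08
tcp_pos: [0.6636, 0.0013, 0.0256]
ee_rot: [0.619, 0.785, -0.0, -0.0]
wrist_force: [-5.3, -0.9, 5.4]
opening: 0.03
gripper_force: 15.0
time: 69.08
tcp_pos: [0.6752, -0.047, 0.0256]
ee_rot: [0.619, 0.785, -0.0, -0.0]
wrist_force: [-6.1, -2.6, 4.6]
opening: 0.0299
gripper_force: 15.0
time: 69.58
tcp_pos: [0.6765, -0.0525, 0.0256]
ee_rot: [0.619, 0.785, -0.0, -0.0]
wrist_force: [-5.5, -2.1, 5.7]
opening: 0.0296
gripper_force: 15.0
time: 69.82
tcp_pos: [0.6768, -0.0539, 0.0256]
ee_rot: [0.619, 0.785, -0.0, -0.0]
wrist_force: [-5.3, -0.2, 5.9]
opening: 0.0295
gripper_force: 15.0
```

```bash
python3 -m pendant '[[[0.0005,-0.003,0,0,0,0,-1],[0,0,0,0,0,0,-1]]]'
python3 -m pendant '[[[0.0005,-0.003,0,0,0,0,-1],[0,0,0,0,0,0,-1],[0,0,0,0,0,0,-1]]]'
```

```text
time: 70.08
tcp_pos: [0.6768, -0.054, 0.0256]
ee_rot: [0.619, 0.785, 0.0, -0.001]
wrist_force: [-6.7, 7.5, 5.3]
opening: 0.0302
gripper_force: 15.0
time: 70.45
tcp_pos: [0.6769, -0.0542, 0.0256]
ee_rot: [0.619, 0.785, 0.001, -0.002]
wrist_force: [-9.3, 13.4, 8.2]
opening: 0.0298
gripper_force: 15.0
```

```bash
python3 -m pendant '[[[0,0,0,0,0,0,0.06],[0,0,0,0,0,0,0.06],[0,0,0.08,0,0,0,0.06],[0,0,0.08,0,0,0,0.06],[0,0,0.06,0,0,0,0.06],[0,0,0,0,0,0,0.06]]]'
python3 - <<'E'
from h import *
im=save('wrist','w20'); print(arm.state()['tcp_pos'])
for l,z in (('slider_grip',.033),('moving_face',.0295)):
  for r in arm.tip_of('wrist',l)[:1]: 
    p=ray('wrist',r["position"],z)[:2]; print(l,round(r["conf"],2),p, 'w',p@[-.2334,.9724])
E
python3 -m pendant '[[[-0.0988,-0.09,0,0,0,0,0.06],[-0.0988,-0.09,0,0,0,0,0.06],[-0.0988,-0.09,0,0,0,0,0.06],[-0.0988,-0.09,0,0,0,0,0.06],[-0.0988,-0.09,0,0,0,0,0.06],[0,0,0,0,0,0,0.06],[0,0,0,0,0,0,0.06]]]'
python3 - <<'E'
from h import *
im=save('wrist','w21'); cal=arm.get_calibration('wrist'); print(arm.state()['tcp_pos'])
for o in mounts(im,cal,zb=.003): print(o)
E
```

```text
time: 71.2
tcp_pos: [0.6786, -0.057, 0.1376]
ee_rot: [0.619, 0.785, 0.001, 0.002]
wrist_force: [-0.6, -0.6, -0.4]
opening: 0.0496
gripper_force: 0.0
[ 0.67783036 -0.05690901  0.13536988]
slider_grip 0.89 [ 0.67681865 -0.0535753 ] w -0.21006609254633127
moving_face 0.65 [ 0.64179385 -0.10261973] w -0.24958210666539365
time: 72.22
tcp_pos: [0.4466, -0.2668, 0.1342]
ee_rot: [0.619, 0.785, 0.0, -0.001]
wrist_force: [0.3, 0.1, 0.7]
opening: 0.0497
gripper_force: 0.0
[ 0.44702789 -0.26643727  0.13430606]
(array([ 0.4716, -0.3015]), (np.int32(301), np.int32(240)), (np.int32(29), np.int32(31)))
```

```bash
python3 -m pendant '[[[0,0.11,0,0,0,0,0.06],[0,0.11,0,0,0,0,0.06],[0,0.11,0,0,0,0,0.06],[0,0.11,0,0,0,0,0.06],[0,0.11,0,0,0,0,0.06],[0,0.11,0,0,0,0,0.06],[0,0.11,0,0,0,0,0.06],[0,0.11,0,0,0,0,0.06]]]'
python3 -m pendant '[[[0,0.11,0,0,0,0,0.06],[0,0.11,0,0,0,0,0.06],[0,0,0,0,0,0,0.06],[0,0,0,0,0,0,0.06]]]'
python3 - <<'E'
from h import *
im=save('wrist','w22'); cal=arm.get_calibration('wrist'); print(arm.state()['tcp_pos'])
for o in mounts(im,cal,zb=.003): print(o)
for c in('scene','side'):
    save(c,c+'22')
for l in ('oil_bottle','reagent_jar'):
    for r in arm.tip_of('scene',l)[:1]: print(l,ray('scene',r['position'],0)[:2])
E
```

```text
time: 73.28
tcp_pos: [0.446, 0.1761, 0.1347]
ee_rot: [0.618, 0.786, -0.0, -0.0]
wrist_force: [0.3, 0.7, 0.6]
opening: 0.0501
gripper_force: 0.0
time: 73.78
tcp_pos: [0.446, 0.2832, 0.1344]
ee_rot: [0.619, 0.786, -0.001, -0.0]
wrist_force: [-0.1, -0.6, 0.3]
opening: 0.0498
gripper_force: 0.0
[0.44628234 0.28264146 0.1346039 ]
oil_bottle [0.66064457 0.29609659]
reagent_jar [ 0.64583061 -0.31283187]
```

```bash
python3 - <<'E'
from h import *
P={'30a':(.4717,-.3012),'30b':(.4145,-.311),'25a':(.462,.301),'25b':(.405,.296)}
for c in ('scene','side'):
    im=cv2.imread(f'pics/{c}22.png'); m=(im.max(axis=2)<75).astype(np.uint8)
    n,l,st,ce=cv2.connectedComponentsWithStats(m)
    for k,p in P.items():
        q=proj(c,[*p,.012]); 
        d=[(round(float(np.hypot(*(ce[i]-q))),1),list(map(int,st[i]))) for i in range(1,n) if st[i][4]>15]
        print(c,k,np.round(q),min(d)); 
    # mount heights & section
        t=np.round(proj(c,[*p,.021])).astype(int); print('  top gray max', im.max(axis=2)[t[1]-2:t[1]+3,t[0]-2:t[0]+3].max())
    for j,p in enumerate([(.428,.104),(.42,.032),(.408,-.029),(.412,-.086),(.64,-.092)]):
        q=np.round(proj(c,[*p,.012 if j<4 else .03])).astype(int); print('  left?',im.max(axis=2)[q[1]-1:q[1]+2,q[0]-1:q[0]+2].mean())
E
```

```text
scene 30a [149. 207.] (0.6, [143, 201, 13, 14, 122])
  top gray max 133
scene 30b [152. 191.] (1.0, [145, 186, 13, 12, 113])
  top gray max 143
scene 25a [389. 218.] (28.5, [356, 220, 17, 18, 95])
  top gray max 136
scene 25b [384. 201.] (28.1, [352, 195, 10, 6, 16])
  top gray max 134
  left? 93.77777777777777
  left? 94.22222222222223
  left? 94.77777777777777
  left? 94.44444444444444
  left? 34.77777777777778
side 30a [340. 159.] (23.1, [357, 157, 12, 12, 111])
  top gray max 242
side 30b [363. 163.] (0.4, [357, 157, 12, 12, 111])
  top gray max 255
side 25a [211. 368.] (1.6, [204, 357, 17, 21, 225])
  top gray max 246
side 25b [246. 382.] (1.2, [238, 370, 17, 21, 247])
  top gray max 235
  left? 162.77777777777777
  left? 162.88888888888889
  left? 162.0
  left? 161.66666666666666
  left? 46.333333333333336
```

```bash
python3 -c "
from plant import arm
print(arm.close_job())"
```

```text
the job is handed in; nothing more can be done
None
```

The job is handed in: after the zero check I measured all four mounts in order as 30, 25, 30 and 25 mm and put them upright in their trays, left the caliper empty and shut, and saw no sign that the bottle or the jar had moved.

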